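# Stow the folding calipers in the potter's drying cupboard

## Robot

A 6-joint arm with a two-finger parallel gripper is mounted at the origin on the work surface. World frame = base frame: x ahead of the robot, y to its left, z up, the work surface at z = 0. Lengths are in m, angles in degrees, forces in N, time in s.
With the tool pointing down it reaches from about 0.35 to 0.875 m from the base axis. Payload 4.2 kg.
Tool frame: the origin (TCP) lies between the finger pads; the fingertips stand 14 mm ahead of it and the grasp point (between the pads) lies 5 mm behind it; x points along the fingers, y is the direction in which the jaws open and shut, and the axes are right-handed (so a half turn about x gives the same grasp; the last joint's range is limited). The gripper opens to 87 mm and grips with 3 to 60 N. Pads are 19 mm wide; open, the fingers measure 117 mm over their backs; the gripper's body (75 mm by 190 mm) begins 51 mm behind the grasp point.
Start: joints at [85.462, 22.042, 0.453, 0, -68.411, -14.817], TCP at [0.207, 0.59, 0.237] pointing down, gripper open.
Joint ranges: [-179.83, 179.83], [-69.29, 118.12], [-61.27, 80.66], [-181.25, 117.63], [-171.15, -9.14], [-177.46, 177.46]. Speed limits (degrees/s): [159.86, 159.86, 180, 180, 180, 180].

## Interface

Orientations are given as a 3x3 rotation matrix whose columns are the frame's x, y, z axes.
In Python, from station import r, imaging, job gives the robot as it stands. The module is installed in compiled form; this text tells all that it offers.
- The arm moves only by the tool apply_moves, never from a script. Its arguments are lists of equal length, an entry for each row: "xyz": the shift along the tool's x, y, z in m, a list of three; "twist": the turn about the tool's x in degrees; "claw": the opening, from 0 (shut) to 1 (fully open). A call has 1 to 12 rows; each row shifts and turns the pose as measured when the row begins, along the tool's axes as they then stand; what a row does not reach is not made up. A row lasts 1/10 s, in which the tool goes at most 50 mm and 8.59 degrees, less where a joint would pass 70% of its speed; a pose out of reach is approached as far as the arm can. A call is refused whole if a number of a shift passes 0.05 or a number of a turn 8.59, either way. A call with a gripper value outside its range is refused whole. The fingers move at their own pace and stop on an object; the grip force is fixed at half the most. Time passes only in rows, so rows that do not move let the fingers close. It gives the time, the measured TCP pose, the force and the opening at its end, in the units of the state.
- r.sense(): the state, without advancing time (a new reading comes with each control period).
- imaging.capture(name): name is "scene" or "top" or "wrist"; returns a dict with "pixels" (420x560x3 uint8, red, green, blue), "mtx" (3x3 intrinsics, pixels), "view" (4x4, takes a point from world to camera coordinates). Camera axes: x right, y down, z forward; pixel columns grow to the right and rows downward; lengths in m; the calibration is good to about 2 mm. A picture is of the moment at which its call begins. There is no depth.
- job.finish_job(): hands the job in, once; it reports no verdict.
Trained networks look in a picture, given as the dict that the camera call returned (one of the last four; its "shot" number tells which), for a name from the list of things; names that differ only in an ending like _2 or _b are one class to them, and where a whole thing is asked for, a point or a joint stands for the part that bears it (a point fixed in the world has none). Each returns a list of dicts, best first, with "p" (0 to 1); they miss things now and then, are a little off and sometimes report something else, mostly with a low value. They report only what shows in the picture. A call takes as long as a camera call. They do not tell look-alikes from the thing itself.
- imaging.regions_of(query, picture): "mask" (420x560 bool, what is visible of it) and "centre" ([column, row] in pixels, amid what is visible of it).
The state is a dict: "time_s": time; "joints": joint angles; "joint_velocities": joint speeds; "effort": joint torques, N m; "tcp_pos": TCP position; "ee_rot": TCP orientation; "wrist_force": force on the tool from outside, world axes, zero at the start; "moment": the same for the moment, N m; "gripper_width": opening from 0.0 (shut) to 1.0 (fully open).
Only numpy, scipy, OpenCV 4.12 (cv2) and the standard library are available. Lean on these libraries where they do the work, as an engineer would, in place of code of your own. Each camera call takes 0.05 s, during which the arm holds its last target.

## Task

First pull the cupboard's green bifold door open by its handle until both panels are folded up together at the side of the doorway, and let go. Then fold the wooden calipers shut and lay them in their case inside the cupboard, legs lying flat and well down in the slot and the round pivot end in front within the doorway, and leave the door open. Do not knock over or shift the cup in the cupboard, nor the bowl and the jar on the bench.

Things in the scene. Friction and masses are not known exactly. Their poses are not given: they have to be found in the camera images.
- cupboard: Fixed light-wood drying cupboard, 324 mm wide, 235 deep, 310 high; floor and walls 12 mm; roof of wires 40 mm apart, no way in from above. Origin: bench level, middle of the doorway, in the plane of the shut doors' rear faces. x points level into the cupboard, y along the doorway, z up. Doorway: y -150 to +150 mm, clear from z 12 to 296 mm; above it a track bar. Its place and yaw vary.
- door (a joint): Bifold door opening q, rad: 0 shut, 1.45 fully folded. Two green panels in line, each 150 mm wide, 12 mm thick, z 14 to 290 mm. The first turns by +q about z on a pivot at cupboard (0, -150) mm. The leading panel turns by -q; hinged to the first at the fold, its other edge runs in the track to cupboard (0, -150 + 300 cos q) mm. Stays where left; moves with a few N.
- fold (a point): Fold hinge between the two door panels, at their rear faces, half-way up. In cupboard x, y it lies at (-150 sin q, -150 + 150 cos q) mm for door opening q: it comes out of the cupboard as the door opens. From shut, the handle must first be pulled straight out (cupboard -x); sideways it will not start.
- door_handle (a point): Grip point on the handle, 20 mm below its upper end: upright round steel bar, 12 mm diameter, on the leading panel, free above (z 300 mm), held by a stem at z 215 mm; axis 40 mm off the panel's front. x points square into the panel, y along it away from the fold. In cupboard x, y the bar is at fold + 35 (sin q, cos q) + 52 (-cos q, sin q) mm.
- pivot (a point): Centre of the round pivot end (34 mm diameter), half-way up, of wooden folding calipers lying flat: 18 mm thick, 181 mm from pivot centre to tips, about 120 g, two straight legs 15 mm wide with brass tips. x points along the first leg to its tip, z up; that leg lies 0 to 15 mm to the +y side of this x line. Shut, the second leg lies beside it at -y, 30 mm over both.
- caliper_leg (a joint): Angle between the caliper legs, rad: 0 shut (side by side, the end stop), growing as the second leg swings to the first leg's -y side; starts at 0.25 to 0.55. A little hinge friction (0.03 N m) keeps it where it is left. Squeezing both legs together, for instance 45 mm from the pivot, shuts it.
- tip (a point): Centre of the brass tip of the first caliper leg, 175 mm from the pivot along x, half-way up.
- slot (a point): Middle of the floor of the slot in the calipers' case on the cupboard floor, at cupboard (160, 55, 16) mm, axes as the cupboard's. Slot 48 mm wide (y), 110 mm long (x), between dark wood blocks 24 mm high, open on top and in front. Before it (x -55 to -155 mm) a flat blue felt bay at the same height, 140 mm wide, no walls: room for fingers.
- rest (a point): Where the pivot centre belongs when the calipers are home: on the slot's centre line, in the felt bay, 22 mm inside the doorway and 9 mm over the case floor, at cupboard (22, 55, 25) mm; legs point along cupboard x with the tips deep in the slot. A few mm either way is fine.
- cup: Bystander: unglazed white cup, 68 mm across, 70 mm high, on the cupboard floor at the door pivot's side, beside the case; origin at the centre of its foot.
- bowl: Bystander: unglazed white bowl, 130 mm across, 60 mm high, on the bench; origin at the centre of its foot.
- jar: Bystander: blue glaze jar with a white lid, 72 mm across, 110 mm high, on the bench; origin at the centre of its foot.
There are look-alikes about, which are no part of the job. Of the things shaped like the part that bears pivot, the wooden one is meant.

How it is judged (in metres and radians):
On the way:
1. the bifold door is folded open (at least 1.2 of 1.45 rad) while the calipers are still out of the cupboard (value of joint door above 1.2 rad and x of tip in the frame of cupboard below 0 m), for 0.2 s.
At the end, for the whole second after the job is handed in: Door folded open at least 1.2 rad; calipers shut (within 0.13 rad), flat (0.12 rad, at most 7 mm off the case floor), at rest, tips in the slot at least 50 mm past its mouth and within 25 mm of its centre line, pivot centre at least 5 mm inside the doorway, within 30 mm of that line (value of joint door above 1.2 rad and value of joint caliper_leg below 0.13 rad and x of pivot in the frame of cupboard above 0.005 m and x of tip in the frame of slot above -0.005 m and y of tip in the frame of slot between -0.025 and 0.025 m and y of pivot in the frame of slot between -0.03 and 0.03 m and z of each of tip, pivot in the frame of slot below 0.016 m and angle between pivot's own z axis and vertical below 0.12 rad and linear speed of calipers below 0.02 m/s); the robot touches nothing.
It fails at once if the cup, bowl or jar is shifted by more than 40 mm or tipped (distance of any of cup, bowl, jar from where it was at the start of the episode above 0.04 m or angle between any of cup, bowl, jar's own z axis and vertical above 0.5 rad).
It also fails if it takes over 67 s, if anything falls off the work surface, if the arm or the gripper's body presses on something with over 40 N, if the wrist force passes 120 N, or if a joint passes its speed limit or range.

## Working session

There is one attempt and no reset: what is moved stays moved. The work goes in short steps, Python scripts to look and compute and a tool call to move; the robot and the scene stay as the last step left them, time stands still between calls to the robot, and variables do not carry over. Pictures are saved under pics/ and viewed, and the job is handed in when it is done.

Besides the shell and the picture viewer there is one more tool, called after "Request:" by a JSON object that holds its "fn" and its "kwargs", one argument or row to a line. apply_moves: Moves the arm, as the interface text tells. Its arguments: {"type":"object","properties":{"xyz":{"type":"array","items":{"type":"array","items":{"type":"number"}}},"twist":{"type":"array","items":{"type":"number"}},"claw":{"type":"array","items":{"type":"number"}}},"required":["xyz","twist","claw"]}

```bash
mkdir -p pics; ls
python3 - <<'E'
from station import r, imaging, job
import cv2,numpy as np
s=r.sense()
for k in ('time_s','tcp_pos','ee_rot','gripper_width','wrist_force'): print(k,s[k])
for n in ('scene','top','wrist'):
    p=imaging.capture(n); cv2.imwrite(f'pics/{n}0.png',p['pixels'][:,:,::-1])
    np.savez(f'{n}0.npz',pixels=p['pixels'],mtx=p['mtx'],view=p['view'])
    print(n,np.round(p['mtx'],1).tolist(),np.round(p['view'],4).tolist())
E
```

```text
pics
time_s 0.0
tcp_pos [0.20691969 0.58915378 0.23547069]
ee_rot [[-6.12479967e-04 -3.31551009e-01 -9.43437096e-01]
 [-2.07320200e-03 -9.43434824e-01  3.31551557e-01]
 [-9.99997663e-01  2.15900436e-03 -1.09537286e-04]]
gripper_width 0.9996932989242904
wrist_force [ 0.22065052  0.28302869 -0.15236322]
scene [[480.1, 0.0, 276.8], [0.0, 480.1, 219.6], [0.0, 0.0, 1.0]] [[-0.7431, 0.6692, 0.001, 0.4198], [0.5512, 0.6129, -0.5662, -0.2221], [-0.3795, -0.4202, -0.8243, 1.6558], [0.0, 0.0, 0.0, 1.0]]
top [[457.0, 0.0, 276.4], [0.0, 457.0, 215.9], [0.0, 0.0, 1.0]] [[-0.0153, -0.9999, -0.004, 0.0243], [-0.9994, 0.0154, -0.0301, 0.5562], [0.0302, 0.0035, -0.9995, 1.268], [0.0, 0.0, 0.0, 1.0]]
wrist [[302.5, 0.0, 279.5], [0.0, 302.5, 213.7], [0.0, 0.0, 1.0]] [[-0.3315, -0.9435, 0.0016, 0.6235], [-0.9028, 0.3177, 0.2898, -0.0357], [-0.2739, 0.0947, -0.9571, 0.3919], [0.0, 0.0, 0.0, 1.0]]
```

View pics/scene0.png

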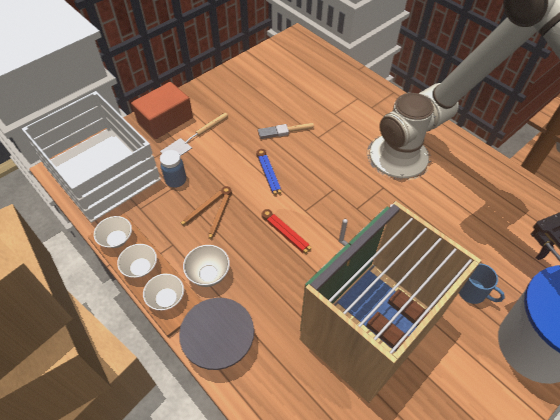

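View pics/top0.png

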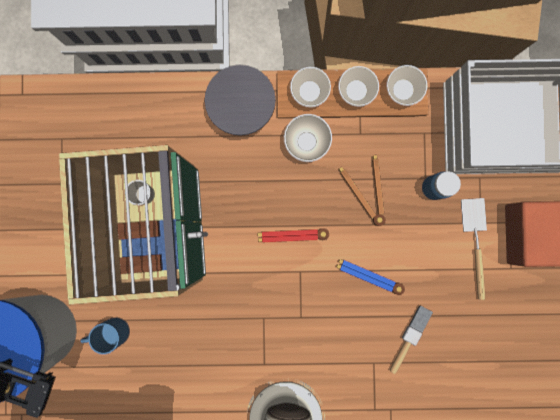

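View pics/wrist0.png

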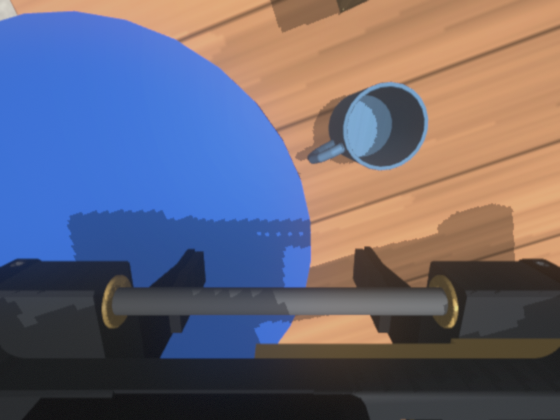

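Candidates for the calipers in the top view are wooden at (379,219), red at (322,235), and blue at (398,289). I choose the wooden, open pair. Next I'll check it in a close crop and measure.

```bash
cat > h.py <<'E'
import numpy as np,cv2
def ray(P,uv):
    K,V=P['mtx'],P['view'];R,t=V[:3,:3],V[:3,3]
    o=-R.T@t; d=R.T@np.linalg.inv(K)@np.array([uv[0],uv[1],1.]); return o,d
def onz(P,uv,z):
    o,d=ray(P,uv); return o+d*(z-o[2])/d[2]
def proj(P,X):
    X=np.atleast_2d(X); c=X@P['view'][:3,:3].T+P['view'][:3,3]; u=c@P['mtx'].T; return u[:,:2]/u[:,2:]
def crop(P,c0,c1,r0,r1,k,name):
    im=np.ascontiguousarray(P['pixels'][r0:r1,c0:c1,::-1]); cv2.imwrite(name,cv2.resize(im,None,fx=k,fy=k,interpolation=cv2.INTER_CUBIC))
def tri(obs):
    A=[];b=[]
    for P,uv in obs:
        o,d=ray(P,uv);d=d/np.linalg.norm(d);M=np.eye(3)-np.outer(d,d);A.append(M);b.append(M@o)
    return np.linalg.lstsq(np.vstack(A),np.hstack(b),rcond=None)[0]
E
python3 - <<'E'
from h import *
from station import r,imaging
T=imaging.capture('top');S=imaging.capture('scene')
for q in ('pivot','tip','door_handle','door','fold','caliper_leg','slot','rest','cupboard','cup','bowl','jar'):
    for n,P in(('T',T),('S',S)):
        try:
            print(q,n,[(round(d['p'],2),np.round(d['centre'],1).tolist(),int(d['mask'].sum())) for d in imaging.regions_of(q,P)[:5]])
        except Exception as e: print(q,n,e)
crop(T,320,420,140,240,6,'pics/cal_t.png'); crop(T,50,215,140,310,4,'pics/cup_t.png'); crop(S,290,490,195,400,4-1,'pics/cup_s.png')
E
```

```text
pivot T [(0.87, [374.5, 188.5], 837), (0.76, [292.1, 236.3], 732)]
pivot S [(0.93, [263.6, 173.3], 434), (0.78, [219.0, 209.6], 684), (0.75, [286.0, 230.4], 592)]
tip T [(0.89, [292.1, 235.3], 751), (0.83, [370.6, 278.6], 760)]
tip S [(0.95, [217.0, 210.3], 665), (0.58, [285.8, 232.4], 609), (0.56, [271.7, 170.2], 423)]
door_handle T [(0.8, [192.8, 253.8], 1687)]
door_handle S [(0.64, [362.6, 251.6], 1061), (0.38, [377.6, 290.8], 20146)]
door T [(0.76, [187.3, 221.9], 3456)]
door S [(0.59, [346.4, 261.8], 1813)]
fold T [(0.8, [187.2, 219.5], 3342)]
fold S [(0.56, [344.4, 266.6], 2062)]
caliper_leg T [(0.82, [288.5, 232.7], 332), (0.79, [366.0, 268.0], 323), (0.77, [376.6, 182.9], 361), (0.53, [131.5, 225.9], 20014)]
caliper_leg S [(0.82, [201.2, 210.2], 308), (0.71, [264.8, 175.5], 211), (0.54, [285.9, 234.7], 291), (0.43, [345.2, 267.9], 1701)]
slot T [(0.29, [378.1, 188.0], 370)]
slot S [(0.76, [377.9, 294.9], 19927)]
rest T [(0.8, [129.6, 227.8], 19758)]
rest S [(0.57, [382.3, 291.7], 20095)]
cupboard T [(0.7, [130.1, 225.3], 19795)]
cupboard S [(0.94, [379.8, 293.9], 20230), (0.71, [217.4, 208.3], 554)]
cup T [(0.94, [141.5, 195.0], 555)]
cup S []
bowl T [(0.78, [307.0, 135.6], 1767)]
bowl S [(0.67, [207.6, 266.8], 1519)]
jar T [(0.73, [380.0, 188.8], 359), (0.63, [442.5, 184.6], 875), (0.25, [378.1, 190.4], 906)]
jar S [(0.65, [173.2, 168.5], 770), (0.44, [203.7, 208.4], 315)]
```

View pics/cal_t.png

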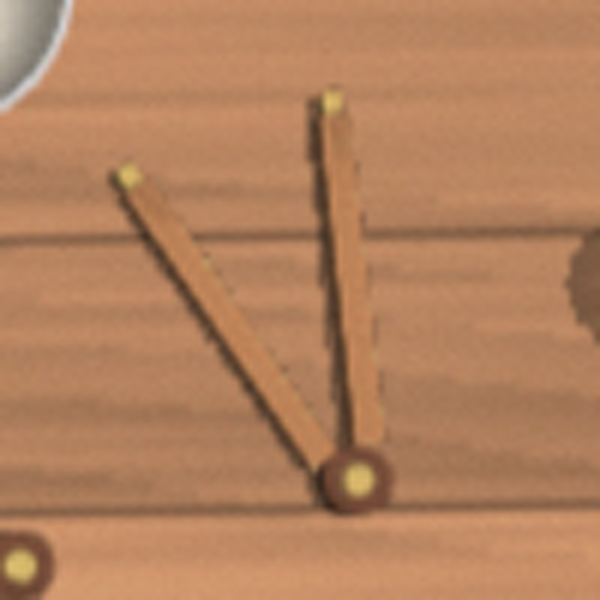

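View pics/cup_t.png

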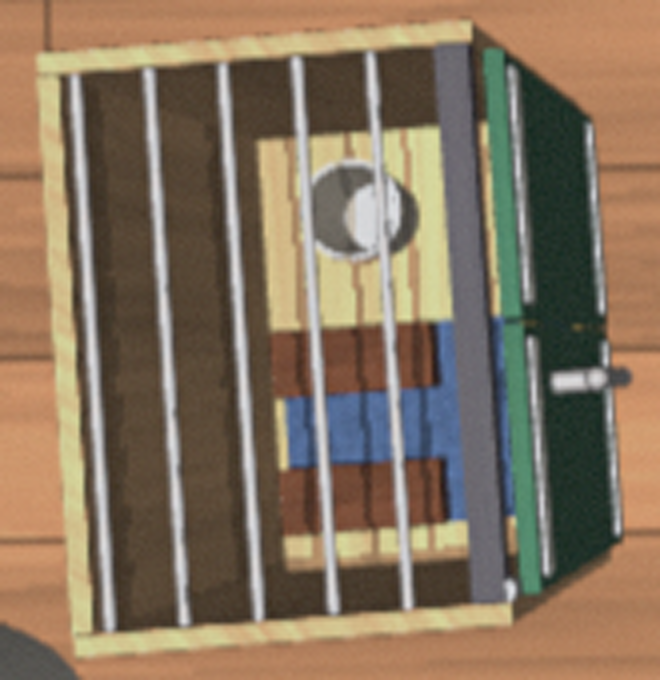

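View pics/cup_s.png

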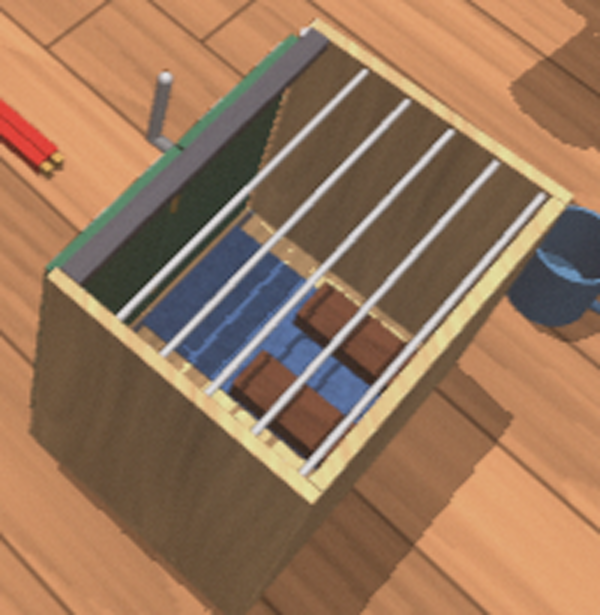

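```bash
cat > fit.py <<'E'
from h import *
from scipy.optimize import least_squares
T=dict(np.load('top0.npz'));S=dict(np.load('scene0.npz'))
t=lambda u,v:(u/4+50,v/4+140); s=lambda u,v:(u/3+290,v/3+195)
# (cam, cup xyz, uv) ; x None -> front unknown
F='f';B='b'
O=[(T,(B,-162,310),t(38,55)),(T,(B,162,310),t(76,655)),(T,(F,-162,310),t(472,22)),(T,(F,162,310),t(512,622)),
(T,(0,-150,290),t(485,50)),(T,(-12,-150,290),t(503,50)),(T,(0,150,290),t(523,592)),(T,(-12,150,290),t(541,592)),
(T,(-52,35,300),t(558,381)),
(S,(B,-162,310),s(315,502)),(S,(B,162,310),s(572,197)),(S,(F,-162,310),s(50,268)),(S,(F,162,310),s(316,20)),(S,(-52,35,300),s(166,76))]
def X(p,c):
    x=c[0]; x={'f':p[3],'b':p[4]}.get(x,x)
    a=p[2];return np.array([p[0]+x*np.cos(a)-c[1]*np.sin(a),p[1]+x*np.sin(a)+c[1]*np.cos(a),c[2]])/1000
def f(p): return np.concatenate([proj(P,X(p,c))[0]-uv for P,c,uv in O])
R=least_squares(f,[500,250,1.55,0,235],loss='soft_l1')
print(R.x,np.degrees(R.x[2]));print(np.round(R.fun.reshape(-1,2),1).tolist())
h=tri([(T,t(558,381)),(S,s(166,76))]);print('handle tri',h)
p=R.x
for nm,c in (('handle',(-52,35,280)),('rest',(22,55,25)),('slot',(160,55,16)),('cup y',(100,-60,12))): print(nm,X(p,c))
for q in (0,.2,.4,.6,.8,1,1.2,1.35,1.45):
    print(q,np.round(X(p,(-115*np.sin(q)-52*np.cos(q),-150+185*np.cos(q)+52*np.sin(q),280)),4))
# calipers
c=lambda u,v:(u/6+320,v/6+140)
pv=onz(T,c(358,480),.018);A=onz(T,c(332,102),.018);Bt=onz(T,c(128,177),.018)
print('pivot',pv,A,Bt,[np.linalg.norm(v-pv) for v in(A,Bt)],[np.degrees(np.arctan2(*(v-pv)[[1,0]])) for v in(A,Bt)])
E
python3 fit.py
```

```text
[5.42146476e+02 2.35598969e+02 1.63109170e+00 6.58789396e-02
 2.34425817e+02] 93.4546703912495
[[-0.7, -0.8], [-0.9, 0.5], [-0.3, -0.9], [0.1, 0.5], [-0.9, -0.7], [0.0, -1.1], [-1.0, 1.1], [0.0, 0.7], [9.7, -0.8], [-1.2, -1.2], [1.0, -2.4], [-1.2, 0.9], [0.9, -2.6], [-0.0, -0.5]]
handle tri [0.51448763 0.19374289 0.31576856]
handle [0.51034354 0.1815844  0.28      ]
rest [0.48592073 0.25424475 0.025     ]
slot [0.47760501 0.39199398 0.016     ]
cup y [0.59601156 0.33903278 0.012     ]
0 [0.5103 0.1816 0.28  ]
0.2 [0.505  0.1594 0.28  ]
0.4 [0.5072 0.1406 0.28  ]
0.6 [0.5167 0.126  0.28  ]
0.8 [0.5331 0.1161 0.28  ]
1 [0.5559 0.1113 0.28  ]
1.2 [0.5842 0.1119 0.28  ]
1.35 [0.6082 0.1158 0.28  ]
1.45 [0.6254 0.12   0.28  ]
pivot [ 0.5403944  -0.27007186  0.018     ] [ 0.71573743 -0.2619028   0.018     ] [ 0.68235858 -0.1667525   0.018     ] [np.float64(0.1755332164460656), np.float64(0.1755810847969931)] [np.float64(2.6674250891485127), np.float64(36.0465547601925)]
```

```bash
cat >> fit.py <<'E'
if __name__=='__main__':
  for c in ((-52,35,300),(-52,35,215),(-12,35,215),(-52,35,205)): 
    u=proj(T,X(p,c))[0]; v=proj(S,X(p,c))[0];print(c,(u-[50,140])*4,(v-[290,195])*3)
E
python3 fit.py|tail -4
python3 - <<'E'
from h import *
T=dict(np.load('top0.npz'));crop(T,170,220,205,265,10,'pics/hnd.png')
E
```

```text
(-52, 35, 300) [596.65200041 377.62610062] [165.96376309  74.51807837]
(-52, 35, 215) [621.77410889 376.11262758] [153.95767588 131.82902053]
(-12, 35, 215) [553.59884002 381.27647683] [190.96088688 160.54915295]
(-52, 35, 205) [624.46957915 375.95023987] [152.6360881  138.13760715]
```

View pics/hnd.png

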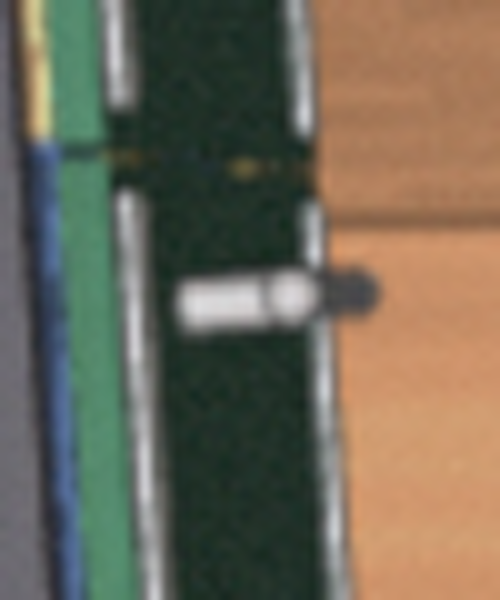

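Request:
{"fn": "apply_moves", "kwargs": {
  "xyz": [
    [-0.05, 0, 0],
    [-0.05, 0, 0],
    [-0.05, 0, 0],
    [-0.04, 0, 0],
    [0, 0, 0],
    [0, 0, 0],
    [0, 0, 0],
    [0, 0, 0]
  ],
  "twist": [8.4, 8.4, 8.4, 8.4, 8.4, 8.4, 8.4, 8.3],
  "claw": [1, 1, 1, 1, 1, 1, 1, 1]
}}

```text
time_s: 2.25
tcp_pos: [0.2075, 0.5887, 0.4332]
ee_rot: [[-0.0, -0.999, -0.032], [-0.001, -0.032, 0.999], [-1.0, 0.0, -0.001]]
wrist_force: [-0.1, 1.2, 0.0]
gripper_width: 1.0
```

```bash
cat > g.py <<'E'
import sys,numpy as np
from station import r
A=np.radians(93.4547);O=np.array([.54215,.2356])
def cup(w):
    d=np.asarray(w)[:2]-O; return np.array([d@[np.cos(A),np.sin(A)],d@[-np.sin(A),np.cos(A)],w[2]])
def world(c): return np.array([O[0]+c[0]*np.cos(A)-c[1]*np.sin(A),O[1]+c[0]*np.sin(A)+c[1]*np.cos(A),c[2]])
def to(tgt,yaw=None):
    s=r.sense();R=np.array(s['ee_rot']);p=np.array(s['tcp_pos'])
    d=R.T@(np.array(tgt)-p);n=int(np.ceil(np.abs(d).max()/.05))
    yw=np.degrees(np.arctan2(R[1,1],R[0,1]))
    print('t',round(s['time_s'],2),'tcp',p.round(4),'cup',cup(p).round(4),'yaw_y',round(yw,2),'tool shift',d.round(4),'n',n,'each',(d/max(n,1)).round(4),'w',round(s['gripper_width'],3),'F',np.round(s['wrist_force'],1),'j',np.round(s['joints'],0))
    if yaw is not None: print('twist needed',-(((yaw-yw)+90)%180-90))
E
python3 -c "
from g import *;to([.5103,.1816,.425],-176.55)"
```

```text
t 2.25 tcp [0.2075 0.5887 0.4332] cup [0.3726 0.3128 0.4332] yaw_y -178.17 tool shift [ 0.0088 -0.2897 -0.4165] n 9 each [ 0.001  -0.0322 -0.0463] w 1.0 F [-0.1  1.2  0. ] j [ 85.  19.  23.   0. -94. -84.]
twist needed -1.6248902240974132
```

Request:
{"fn": "apply_moves", "kwargs": {
  "xyz": [
    [0, -0.032, -0.046],
    [0, -0.032, -0.046],
    [0, -0.032, -0.046],
    [0, -0.032, -0.046],
    [0, -0.032, -0.046],
    [0, -0.032, -0.046],
    [0, -0.032, -0.046],
    [0, -0.032, -0.046],
    [0, -0.032, -0.046],
    [0, 0, 0]
  ],
  "twist": [0, 0, 0, 0, 0, 0, 0, 0, 0, -1.6],
  "claw": [1, 1, 1, 1, 1, 1, 1, 1, 1, 1]
}}

```text
time_s: 3.25
tcp_pos: [0.4787, 0.2214, 0.4325]
ee_rot: [[0.002, -0.998, -0.063], [-0.003, -0.063, 0.998], [-1.0, -0.002, -0.003]]
wrist_force: [-0.5, -0.1, 0.1]
gripper_width: 0.998
```

```bash
python3 -c "
from g import *;to([.5103,.1816,.275],-176.55)"
```

```text
t 3.25 tcp [0.4787 0.2214 0.4325] cup [-0.0103  0.0641  0.4325] yaw_y -176.41 tool shift [ 0.1577 -0.0288 -0.0413] n 4 each [ 0.0394 -0.0072 -0.0103] w 0.998 F [-0.5 -0.1  0.1] j [ 43.   8.   9.   0. -91. -39.]
twist needed 0.1370950624701095
```

Request:
{"fn": "apply_moves", "kwargs": {
  "xyz": [
    [0, -0.0288, -0.0413],
    [0, 0, 0],
    [0.04, 0, 0],
    [0.04, 0, 0]
  ],
  "twist": [0, 0, 0, 0],
  "claw": [1, 1, 1, 1]
}}

```text
time_s: 3.65
tcp_pos: [0.512, 0.1831, 0.357]
ee_rot: [[0.015, -0.998, -0.057], [0.004, -0.057, 0.998], [-1.0, -0.015, 0.004]]
wrist_force: [-0.1, 0.8, -0.8]
gripper_width: 0.996
```

```bash
python3 -c "
from g import *;to([.5103,.1816,.275],-176.55)
from h import *
from station import imaging
P=imaging.capture('wrist');crop(P,0,560,0,420,1,'pics/w1.png')
P=imaging.capture('top');crop(P,150,290,180,300,5,'pics/t1.png')"
```

```text
t 3.65 tcp [0.512  0.1831 0.357 ] cup [-0.0506  0.0333  0.357 ] yaw_y -176.71 tool shift [ 0.082   0.003  -0.0017] n 2 each [ 0.041   0.0015 -0.0009] w 0.996 F [-0.1  0.8 -0.8] j [ 37.  10.   1.   0. -80. -34.]
twist needed -0.1623490310608986
```

View pics/w1.png

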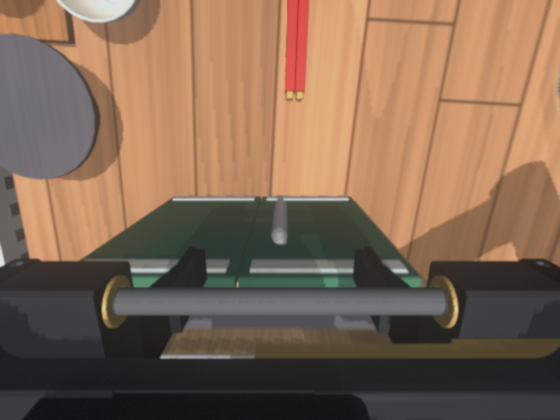

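View pics/t1.png

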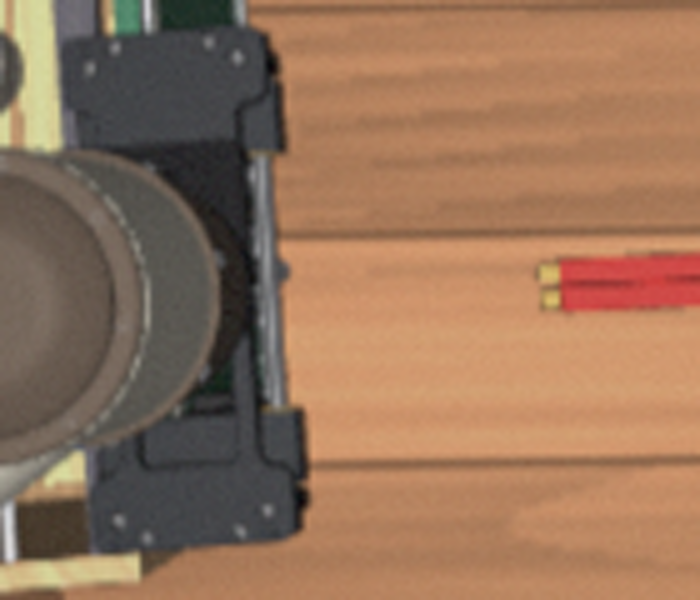

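The wrist view shows the bar top at (280,240), centred between the fingers. I'll go down and grip it.

Request:
{"fn": "apply_moves", "kwargs": {
  "xyz": [
    [0.04, 0.003, -0.002],
    [0.038, 0, 0],
    [0.005, 0, 0],
    [0, 0, 0],
    [0, 0, 0],
    [0, 0, 0],
    [0, 0, 0],
    [0, 0, 0]
  ],
  "twist": [0, 0, 0, 0, 0, 0, 0, 0],
  "claw": [1, 1, 1, 0, 0, 0, 0, 0]
}}

```text
time_s: 4.55
tcp_pos: [0.5136, 0.1851, 0.2846]
ee_rot: [[0.028, -0.998, -0.063], [0.007, -0.063, 0.998], [-1.0, -0.028, 0.005]]
wrist_force: [-0.1, -0.1, -0.5]
gripper_width: 0.631
```

```bash
python3 -c "
from g import *;to([.5103,.1816,.275],-176.55)"
```

```text
t 4.55 tcp [0.5136 0.1851 0.2846] cup [-0.0487  0.0316  0.2846] yaw_y -176.37 tool shift [ 0.0095  0.0038 -0.0033] n 1 each [ 0.0095  0.0038 -0.0033] w 0.631 F [-0.1 -0.1 -0.5] j [ 37.  12.  -8.   1. -69. -34.]
twist needed 0.1759517054184414
```

Request:
{"fn": "apply_moves", "kwargs": {
  "xyz": [
    [0.007, 0.004, -0.003],
    [0, 0, 0],
    [0, 0, 0],
    [0, 0, 0],
    [0, 0, 0],
    [0, 0, 0]
  ],
  "twist": [0, 0, 0, 0, 0, 0],
  "claw": [0, 0, 0, 0, 0, 0]
}}

```text
time_s: 5.15
tcp_pos: [0.513, 0.1814, 0.2782]
ee_rot: [[0.036, -0.997, -0.063], [0.008, -0.063, 0.998], [-0.999, -0.037, 0.006]]
wrist_force: [3.7, -0.4, -0.5]
gripper_width: 0.13
```

```bash
python3 -c "
from g import *;to([.5103,.1816,.275],-176.55);print(np.round(r.sense()['ee_rot'],3))"
```

```text
t 5.15 tcp [0.513  0.1814 0.2782] cup [-0.0523  0.0324  0.2782] yaw_y -176.39 tool shift [0.0031 0.0027 0.0003] n 1 each [0.0031 0.0027 0.0003] w 0.13 F [ 3.7 -0.4 -0.5] j [ 37.  11.  -9.   1. -68. -34.]
twist needed 0.15603328909716652
[[ 0.036 -0.997 -0.063]
 [ 0.008 -0.063  0.998]
 [-0.999 -0.037  0.006]]
```

```bash
cat >> g.py <<'E'
def bar(q): return np.array([-.115*np.sin(q)-.052*np.cos(q),-.150+.185*np.cos(q)+.052*np.sin(q)])
def q_of(c):
    qs=np.linspace(-.1,1.6,1701);d=[np.linalg.norm(bar(q)-c[:2]) for q in qs];i=int(np.argmin(d));return qs[i],d[i]
def plan(qs,z=.278):
    s=r.sense();R=np.array(s['ee_rot']);p=np.array(s['tcp_pos']);c=cup(p);q,d=q_of(c);off=c[:2]-bar(q)
    yw=np.degrees(np.arctan2(R[1,1],R[0,1]))
    print('t',round(s['time_s'],2),'cup',c.round(4),'q',q.round(3),'err',off.round(4),'F',np.round(s['wrist_force'],1),'w',round(s['gripper_width'],3),'yaw',yw.round(1),'want yaw',-176.55-np.degrees(q),'tilt',R[:,0].round(3),'j',np.round(s['joints'],0))
    cur=p
    ca,sa=np.cos(np.radians(0)),0
    for qn in qs:
        b=bar(qn);t=world([b[0],b[1],z]); dw=t-cur; dl=R.T@dw
        th=np.degrees(qn-q); print(qn,'shift',dl.round(4),'twist',th.round(2))
        a=np.radians(th);R=R@np.array([[1,0,0],[0,np.cos(a),-np.sin(a)],[0,np.sin(a),np.cos(a)]]);cur=t;q=qn
E
python3 -c "
from g import *;plan([.1,.2,.35,.5])"
```

```text
t 5.15 cup [-0.0523  0.0324  0.2782] q -0.006 err [-0.001  -0.0023] F [ 3.7 -0.4 -0.5] w 0.13 yaw -176.4 want yaw -176.2062253229215 tilt [ 0.036  0.008 -0.999] j [ 37.  11.  -9.   1. -68. -34.]
0.1 shift [-0.0001  0.0069 -0.0109] twist 6.07
0.2 shift [-0.0001  0.0013 -0.0108] twist 5.73
0.35 shift [-0.0001 -0.003  -0.0142] twist 8.59
0.5 shift [ 0.0001 -0.0084 -0.0102] twist 8.59
```

Request:
{"fn": "apply_moves", "kwargs": {
  "xyz": [
    [0, 0.004, -0.013],
    [0, 0.001, -0.012],
    [0, -0.003, -0.014],
    [0, -0.008, -0.011]
  ],
  "twist": [6, 6, 8.5, 8.5],
  "claw": [0, 0, 0, 0]
}}

```text
time_s: 5.55
tcp_pos: [0.5141, 0.1322, 0.2782]
ee_rot: [[0.038, -0.899, 0.437], [0.014, 0.438, 0.899], [-0.999, -0.028, 0.03]]
wrist_force: [7.1, 6.4, -4.7]
gripper_width: 0.131
```

```bash
python3 -c "
from g import *;plan([.3,.45,.6,.75,.9])"
```

```text
t 5.55 cup [-0.1015  0.0342  0.2782] q 0.527 err [ 0.0013 -0.0019] F [ 7.1  6.4 -4.7] w 0.131 yaw 154.0 want yaw -206.7448758033944 tilt [ 0.038  0.014 -0.999] j [ 32.  10. -10.   1. -67. -58.]
0.3 shift [0.0001 0.0157 0.0117] twist -13.01
0.45 shift [-0.     -0.0065 -0.0118] twist 8.59
0.6 shift [ 0.0001 -0.0111 -0.007 ] twist 8.59
0.75 shift [ 0.0003 -0.0141 -0.0009] twist 8.59
0.9 shift [ 0.0005 -0.0152  0.0057] twist 8.59
```

Working well. I'll continue from q≈0.53.

```bash
python3 -c "
from g import *;plan([.67,.82,.97,1.12,1.27])"
```

```text
t 5.55 cup [-0.1015  0.0342  0.2782] q 0.527 err [ 0.0013 -0.0019] F [ 7.1  6.4 -4.7] w 0.131 yaw 154.0 want yaw -206.7448758033944 tilt [ 0.038  0.014 -0.999] j [ 32.  10. -10.   1. -67. -58.]
0.67 shift [ 0.0003 -0.0112 -0.0059] twist 8.19
0.82 shift [ 0.0004 -0.0149  0.0021] twist 8.59
0.97 shift [ 0.0006 -0.015   0.0088] twist 8.59
1.12 shift [ 0.0008 -0.0131  0.0153] twist 8.59
1.27 shift [ 0.0009 -0.0094  0.0209] twist 8.59
```

Request:
{"fn": "apply_moves", "kwargs": {
  "xyz": [
    [0, -0.011, -0.005],
    [0, -0.015, 0.002],
    [0.001, -0.015, 0.009],
    [0.001, -0.013, 0.015]
  ],
  "twist": [8.5, 8.5, 8.5, 8.5],
  "claw": [0, 0, 0, 0]
}}

```text
time_s: 5.95
tcp_pos: [0.5715, 0.1115, 0.2781]
ee_rot: [[0.035, -0.494, 0.869], [0.017, 0.869, 0.494], [-0.999, -0.002, 0.039]]
wrist_force: [-1.2, 4.2, 3.1]
gripper_width: 0.124
```

```bash
python3 -c "
from g import *;plan([1.22,1.34,1.46,1.5])"
```

```text
t 5.95 cup [-0.1256 -0.0218  0.2781] q 1.115 err [0.0005 0.    ] F [-1.2  4.2  3.1] w 0.124 yaw 119.6 want yaw -240.4347941570868 tilt [ 0.035  0.017 -0.999] j [ 27.  15.  -3.   0. -69. -87.]
1.22 shift [ 0.0007 -0.0072  0.014 ] twist 6.02
1.34 shift [ 0.0007 -0.0048  0.019 ] twist 6.88
1.46 shift [ 0.0008 -0.0011  0.0211] twist 6.88
1.5 shift [0.0003 0.0008 0.0073] twist 2.29
```

Request:
{"fn": "apply_moves", "kwargs": {
  "xyz": [
    [0, -0.007, 0.014],
    [0, -0.005, 0.019],
    [0, -0.001, 0.02],
    [0, 0, 0]
  ],
  "twist": [6, 6.5, 6.5, 0],
  "claw": [0, 0, 0, 0]
}}

```text
time_s: 6.35
tcp_pos: [0.6274, 0.1211, 0.2781]
ee_rot: [[0.027, -0.169, 0.985], [0.017, 0.986, 0.169], [-0.999, 0.012, 0.03]]
wrist_force: [0.3, 0.7, 2.5]
gripper_width: 0.135
```

```bash
python3 -c "
from g import *;plan([1.45])"
```

```text
t 6.35 cup [-0.1195 -0.0782  0.2781] q 1.462 err [0.0005 0.    ] F [0.3 0.7 2.5] w 0.135 yaw 99.7 want yaw -260.31642964812636 tilt [ 0.027  0.017 -0.999] j [  25.   21.    5.   -0.  -72. -106.]
1.45 shift [ 0.     -0.0007 -0.0022] twist -0.69
```

Request:
{"fn": "apply_moves", "kwargs": {
  "xyz": [
    [0, 0, 0],
    [0, 0, 0],
    [0, 0, 0],
    [0, 0, 0],
    [-0.03, 0, 0],
    [-0.04, 0, 0],
    [-0.02, 0, 0]
  ],
  "twist": [0, 0, 0, 0, 0, 0, 0],
  "claw": [0.5, 0.5, 0.5, 0.5, 0.5, 0.5, 0.5]
}}

```text
time_s: 7.05
tcp_pos: [0.6217, 0.1185, 0.3656]
ee_rot: [[0.017, -0.171, 0.985], [0.014, 0.985, 0.171], [-1.0, 0.011, 0.019]]
wrist_force: [1.1, -0.1, 0.4]
gripper_width: 0.495
```

```bash
python3 -c "
from g import *;to([.565,-.2615,.20],109.4)
from h import *
from station import imaging
P=imaging.capture('top');crop(P,0,560,0,420,1,'pics/t2.png');crop(P,50,250,120,310,4,'pics/t2c.png')
P=imaging.capture('scene');crop(P,0,560,0,420,1,'pics/s2.png')"
```

```text
t 7.05 tcp [0.6217 0.1185 0.3656] cup [-0.1216 -0.0724  0.3656] yaw_y 99.86 tool shift [ 0.1594 -0.3664 -0.124 ] n 8 each [ 0.0199 -0.0458 -0.0155] w 0.495 F [ 1.1 -0.1  0.4] j [  25.   19.   15.   -0.  -84. -105.]
twist needed -9.536487302371896
```

View pics/t2c.png

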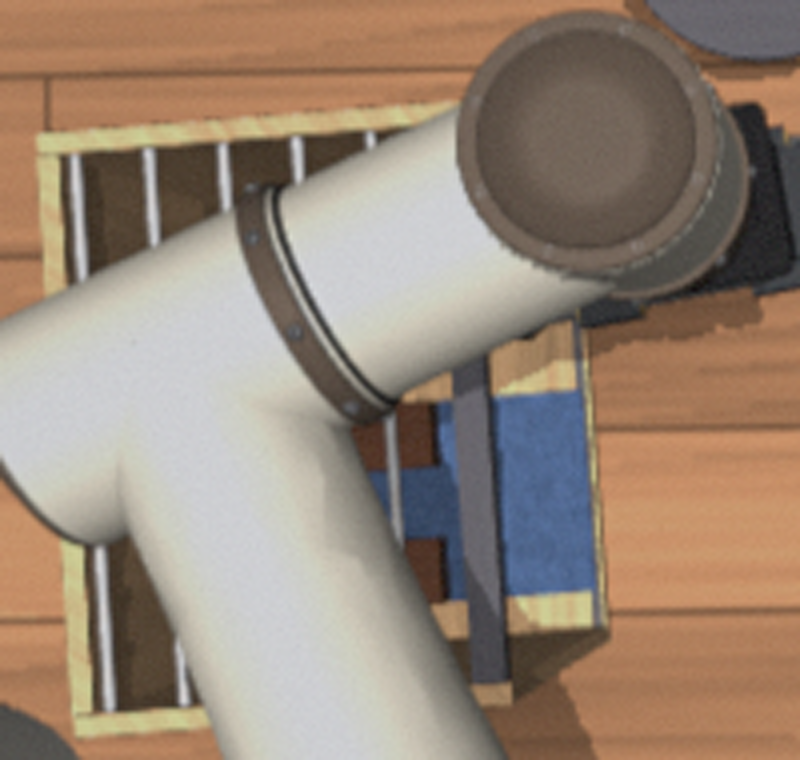

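View pics/s2.png

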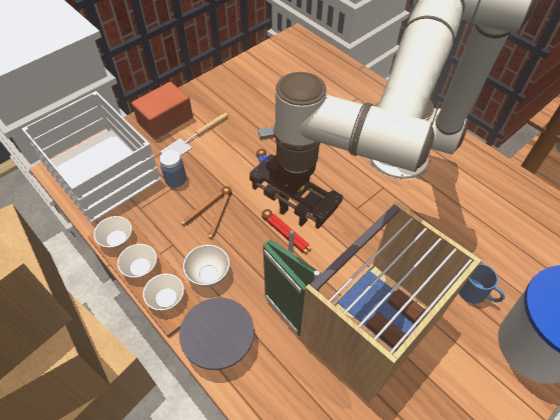

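Run:
```python
from h import *
T=dict(np.load('top0.npz'));S=dict(np.load('scene0.npz'))
t=lambda u,v:(u/4+50,v/4+120)
print('cap',tri([(T,t(585,143)),(S,(302,88))]))
print('ring',tri([(T,t(262,187)),(S,(365,106))]), tri([(T,t(372,412)),(S,(360,157))]))
for n in ((T,(283,410)),): pass
```

```text
cap [0.61271156 0.11353082 0.70974372]
ring [0.5917341 0.2170501 0.7271474] [0.53842411 0.21496954 0.57118434]
```

View pics/t2.png

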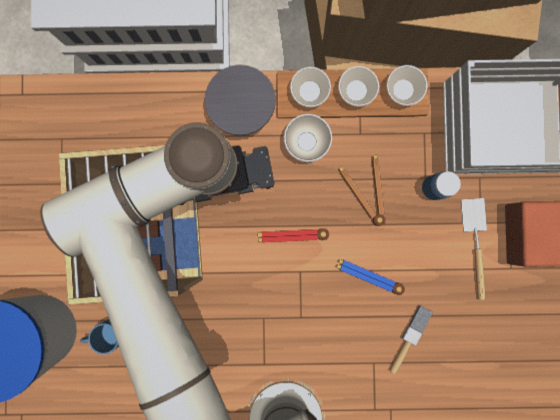

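Run:
```python
from station import r
import numpy as np
from scipy.optimize import least_squares
s=r.sense();j=np.array(s['joints']);p=np.array(s['tcp_pos']);R=np.array(s['ee_rot']);print(j.round(3).tolist(),p,R[:,0])
D=[(np.array([85.462,22.042,.453,0,-68.411,-14.817]),np.array([.2069,.5892,.2355]),np.array([0,0,-1.])),(j,p,R[:,0])]
def ang(j,p):
    a=np.degrees(np.arctan2(p[1],p[0]));rr=np.hypot(*p[:2]);d=np.radians(j[0]-a);return rr*np.sin(d),rr*np.cos(d)
for j,p,x in D: print(ang(j,p),p[2])
```

```text
[25.276, 19.224, 14.521, -0.3, -83.916, -105.395] [0.62222207 0.11876759 0.36621205] [ 0.01958298  0.01499537 -0.99969578]
(np.float64(0.15963372810391213), np.float64(0.6037228858107386)) 0.2355
(np.float64(0.1582775223220417), np.float64(0.6133630792311369)) 0.366212049635456
```

Run:
```python
from h import *
T=dict(np.load('top0.npz'));S=dict(np.load('scene0.npz'))
import cv2
a=np.radians(115.3);d=np.array([np.cos(a),np.sin(a),0]);n=np.array([-np.sin(a),np.cos(a),0]);
up=np.array([0,0,1.])
t=np.array([.6222,.1188,.3662])
tool=np.array([-.0196,-.015,.9997])
for nm,f,P in (('top','pics/t2.png',T),('scene','pics/s2.png',S)):
  im=cv2.imread(f); im=cv2.resize(im,None,fx=2,fy=2)
  for z,col in ((.27,(0,0,255)),(.30,(255,0,0))):
    for l in (.08,.159):
      C=t+tool*z+d*l
      ring=np.array([C+.043*(np.cos(u)*n+np.sin(u)*up) for u in np.linspace(0,6.3,40)])
      cv2.polylines(im,[np.int32(proj(P,ring)*2)],True,col,1)
  if nm=='top': im=im[200:640,0:600]
  else: im=im[0:450,440:1100]
  cv2.imwrite(f'pics/ov_{nm}.png',im)
```

```text
(no output)
```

View pics/ov_top.png

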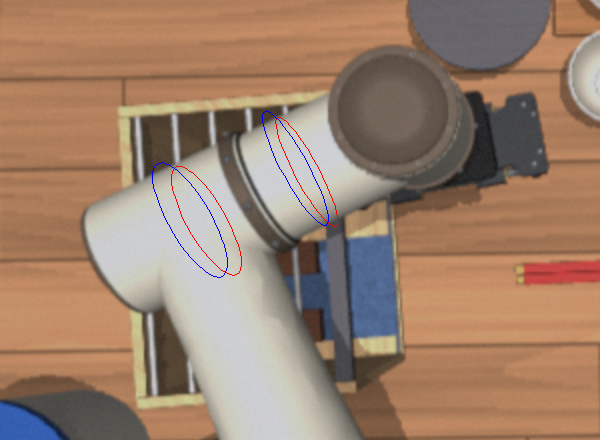

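View pics/ov_scene.png

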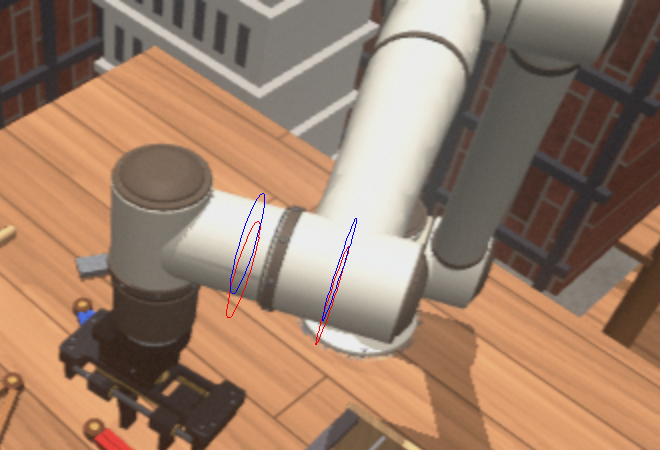

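Request:
{"fn": "apply_moves", "kwargs": {
  "xyz": [
    [0, -0.046, -0.013],
    [0, -0.046, -0.013],
    [0, -0.046, -0.013],
    [0, -0.046, -0.013],
    [0.02, -0.046, -0.013],
    [0.03, -0.046, -0.013],
    [0.04, -0.046, -0.013],
    [0.04, -0.04, -0.013]
  ],
  "twist": [0, 0, 0, 0, 0, 0, 0, 0],
  "claw": [0.5, 0.5, 1, 1, 1, 1, 1, 1]
}}

```text
time_s: 7.95
tcp_pos: [0.586, -0.2331, 0.2451]
ee_rot: [[0.024, -0.183, 0.983], [0.017, 0.983, 0.182], [-1.0, 0.012, 0.027]]
wrist_force: [1.3, 0.4, -0.1]
gripper_width: 0.952
```

```bash
python3 -c "
from g import *;to([.5828,-.2552,.12],109.4)"
```

```text
t 7.95 tcp [ 0.586  -0.2331  0.2451] cup [-0.4705 -0.0155  0.2451] yaw_y 100.52 tool shift [ 0.1246 -0.0227 -0.0105] n 3 each [ 0.0415 -0.0076 -0.0035] w 0.952 F [ 1.3  0.4 -0.1] j [ -8.  22.   2.  -1. -69. -71.]
twist needed -8.879486178769724
```

Request:
{"fn": "apply_moves", "kwargs": {
  "xyz": [
    [0.04, -0.0225, -0.0105],
    [0.045, 0, 0],
    [0.03, 0, 0],
    [0, 0, 0]
  ],
  "twist": [-4.5, -4.4, 0, 0],
  "claw": [1, 1, 1, 1]
}}

```text
time_s: 8.35
tcp_pos: [0.5734, -0.26, 0.1163]
ee_rot: [[0.009, -0.329, 0.944], [0.022, 0.944, 0.329], [-1.0, 0.017, 0.016]]
wrist_force: [-0.6, -0.2, -0.5]
gripper_width: 0.997
```

```bash
python3 -c "
from g import *;to([.5828,-.2552,.018],109.4)
from h import *
from station import imaging
P=imaging.capture('wrist');crop(P,0,560,0,420,1,'pics/w3.png')
P=imaging.capture('top');crop(P,310,450,120,260,4,'pics/t3.png')
P=imaging.capture('scene');crop(P,150,300,120,260,4,'pics/s3.png')"
```

```text
t 8.35 tcp [ 0.5734 -0.26    0.1163] cup [-0.4966 -0.0013  0.1163] yaw_y 109.22 tool shift [ 0.0984 -0.0003  0.0089] n 2 each [ 0.0492 -0.0001  0.0045] w 0.997 F [-0.6 -0.2 -0.5] j [-10.  28.  -7.  -2. -54. -60.]
twist needed -0.1767703752860399
```

View pics/w3.png

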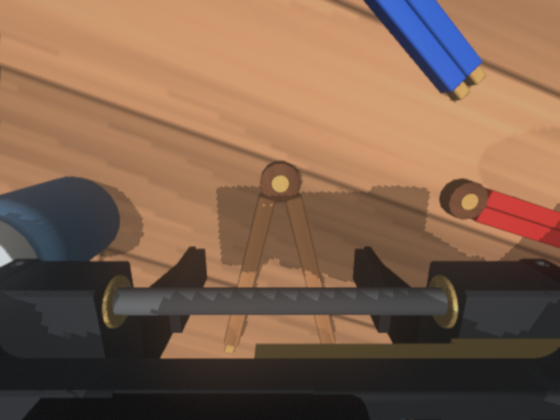

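View pics/s3.png

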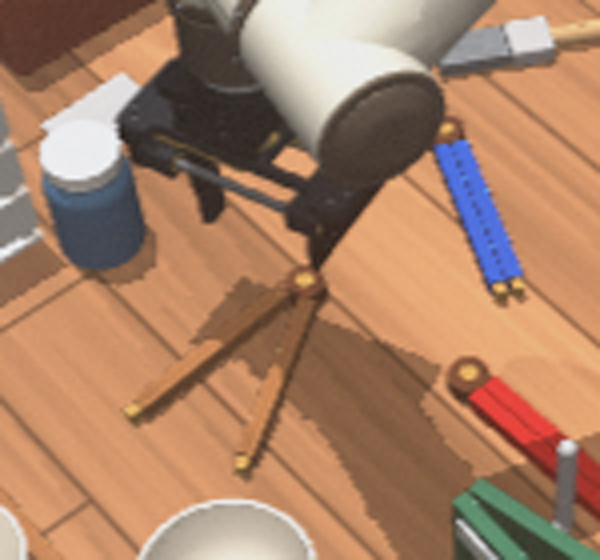

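Request:
{"fn": "apply_moves", "kwargs": {
  "xyz": [
    [0.04, 0, 0.009],
    [0.04, 0, 0],
    [0.014, 0, 0],
    [0, 0, 0]
  ],
  "twist": [0, 0, 0, 0],
  "claw": [1, 1, 1, 1]
}}

```text
time_s: 8.9
tcp_pos: [0.5991, -0.2573, 0.0405]
ee_rot: [[0.047, -0.336, 0.941], [0.01, 0.942, 0.336], [-0.999, -0.006, 0.047]]
wrist_force: [-0.3, -0.1, -0.0]
gripper_width: 0.998
```

```bash
python3 -c "
from g import *;to([.5828,-.2552,.018],109.4)"
```

```text
t 8.9 tcp [ 0.5991 -0.2573  0.0405] cup [-0.4954 -0.0271  0.0405] yaw_y 109.62 tool shift [ 0.0217  0.0076 -0.0157] n 1 each [ 0.0217  0.0076 -0.0157] w 0.998 F [-0.3 -0.1 -0. ] j [-10.  34.  -9.  -1. -44. -60.]
twist needed 0.2157601199582615
```

Request:
{"fn": "apply_moves", "kwargs": {
  "xyz": [
    [0.01, 0.007, -0.015],
    [0.008, 0, 0],
    [0, 0, 0]
  ],
  "twist": [0, 0, 0],
  "claw": [1, 1, 1]
}}

```text
time_s: 9.2
tcp_pos: [0.5889, -0.2565, 0.0291]
ee_rot: [[0.06, -0.338, 0.939], [0.006, 0.941, 0.338], [-0.998, -0.014, 0.058]]
wrist_force: [0.1, 0.5, -0.4]
gripper_width: 1.0
```

```bash
python3 -c "
from g import *;to([.5828,-.2552,.018],109.4);print(np.round(r.sense()['ee_rot'],3))"
```

```text
t 9.2 tcp [ 0.5889 -0.2565  0.0291] cup [-0.494  -0.017   0.0291] yaw_y 109.77 tool shift [ 0.0107  0.0034 -0.0059] n 1 each [ 0.0107  0.0034 -0.0059] w 1.0 F [ 0.1  0.5 -0.4] j [-10.  34. -12.  -1. -41. -60.]
twist needed 0.3726789868455995
[[ 0.06  -0.338  0.939]
 [ 0.006  0.941  0.338]
 [-0.998 -0.014  0.058]]
```

Request:
{"fn": "apply_moves", "kwargs": {
  "xyz": [
    [0.011, 0.003, -0.006],
    [0.004, 0, -0.002],
    [0, 0, 0],
    [0, 0, 0],
    [0, 0, 0],
    [0, 0, 0],
    [0, 0, 0],
    [0, 0, 0]
  ],
  "twist": [0, 0, 0, 0, 0, 0, 0, 0],
  "claw": [0.7, 0.4, 0, 0, 0, 0, 0, 0]
}}

```text
time_s: 10.0
tcp_pos: [0.5885, -0.258, 0.0212]
ee_rot: [[0.074, -0.34, 0.937], [0.002, 0.94, 0.341], [-0.997, -0.023, 0.07]]
wrist_force: [-0.3, -0.2, -0.2]
gripper_width: 0.357
```

```bash
python3 -c "
from g import *;to([.5828,-.2552,.018],109.4);print(np.round(r.sense()['ee_rot'],3))
from h import *
from station import imaging
P=imaging.capture('wrist');crop(P,0,560,0,420,1,'pics/w4.png')
P=imaging.capture('scene');crop(P,150,300,120,260,4,'pics/s4.png')"
```

```text
t 10.0 tcp [ 0.5885 -0.258   0.0212] cup [-0.4955 -0.0165  0.0212] yaw_y 109.9 tool shift [ 0.0028  0.0046 -0.0046] n 1 each [ 0.0028  0.0046 -0.0046] w 0.357 F [-0.3 -0.2 -0.2] j [-10.  34. -13.  -1. -38. -59.]
twist needed 0.5046434930115566
[[ 0.074 -0.34   0.937]
 [ 0.002  0.94   0.341]
 [-0.997 -0.023  0.07 ]]
```

View pics/w4.png

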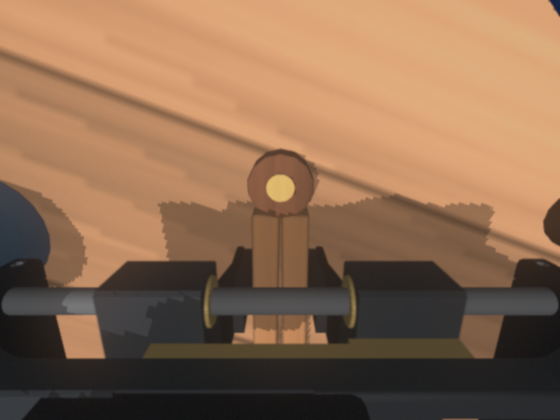

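View pics/s4.png

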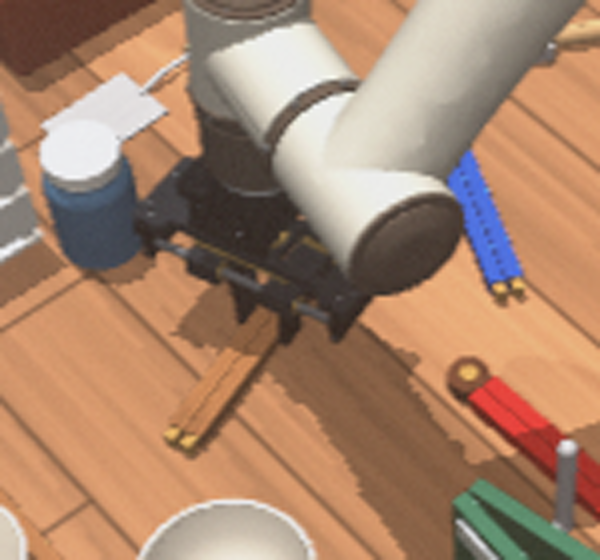

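```bash
python3 -c "
from g import *
from h import *
from station import imaging
P=imaging.capture('wrist')
v=onz(P,(280.5,187.5),.018);print(v)
s=r.sense();R=np.array(s['ee_rot']);print('in tool',R.T@(v-np.array(s['tcp_pos'])), 'cam centre tool', R.T@(ray(P,(0,0))[0]-np.array(s['tcp_pos'])))"
```

```text
[ 0.5425532  -0.27451916  0.018     ]
in tool [-0.00023068  0.00016471 -0.04898003] cam centre tool [-0.1488856  -0.00043037 -0.08017171]
```

Request:
{"fn": "apply_moves", "kwargs": {
  "xyz": [
    [0, 0, 0],
    [0, 0, 0],
    [-0.006, 0, -0.027],
    [-0.003, 0, -0.026],
    [0, 0, 0]
  ],
  "twist": [0, 0, 0, 0, 0],
  "claw": [0.65, 0.65, 0.65, 0.65, 0.65]
}}

```text
time_s: 10.65
tcp_pos: [0.5378, -0.2763, 0.0267]
ee_rot: [[0.075, -0.342, 0.937], [0.002, 0.939, 0.343], [-0.997, -0.024, 0.071]]
wrist_force: [-0.5, 0.1, 0.4]
gripper_width: 0.63
```

```bash
python3 -c "
from g import *
to([.5425-.004*.94,-.2745-.004*.34,.022],109.4);print(np.round(r.sense()['ee_rot'],3))
from h import *
from station import imaging
P=imaging.capture('wrist');crop(P,0,560,0,420,1,'pics/w5.png')"
```

```text
t 10.65 tcp [ 0.5378 -0.2763  0.0267] cup [-0.5107  0.0352  0.0267] yaw_y 110.01 tool shift [0.0047 0.0002 0.0007] n 1 each [0.0047 0.0002 0.0007] w 0.63 F [-0.5  0.1  0.4] j [-12.  31. -18.  -2. -36. -56.]
twist needed 0.6084349997721432
[[ 0.075 -0.342  0.937]
 [ 0.002  0.939  0.343]
 [-0.997 -0.024  0.071]]
```

View pics/w5.png

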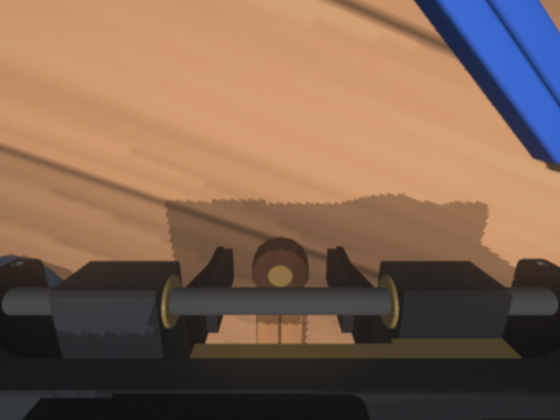

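Request:
{"fn": "apply_moves", "kwargs": {
  "xyz": [
    [0.005, 0, 0],
    [0, 0, 0],
    [0, 0, 0],
    [0, 0, 0],
    [0, 0, 0],
    [-0.02, 0, 0],
    [-0.03, 0, 0]
  ],
  "twist": [0, 0, 0, 0, 0, 0, 0],
  "claw": [0, 0, 0, 0, 0, 0, 0]
}}

```text
time_s: 11.4
tcp_pos: [0.5357, -0.2746, 0.0673]
ee_rot: [[0.067, -0.345, 0.936], [0.004, 0.938, 0.346], [-0.998, -0.02, 0.064]]
wrist_force: [-0.2, -1.6, -1.3]
gripper_width: 0.381
```

```bash
python3 -c "
from g import *
to([.5425-.004*.94,-.2745-.004*.34,.2],109.4);print(np.round(r.sense()['ee_rot'],3))
from h import *
from station import imaging
P=imaging.capture('scene');crop(P,150,300,120,260,4,'pics/s6.png')"
```

```text
t 11.4 tcp [ 0.5357 -0.2746  0.0673] cup [-0.5088  0.0372  0.0673] yaw_y 110.18 tool shift [-0.1322 -0.0049  0.0109] n 3 each [-0.0441 -0.0016  0.0036] w 0.381 F [-0.2 -1.6 -1.3] j [-12.  28. -17.  -2. -42. -56.]
twist needed 0.7847245017887445
[[ 0.067 -0.345  0.936]
 [ 0.004  0.938  0.346]
 [-0.998 -0.02   0.064]]
```

View pics/s6.png

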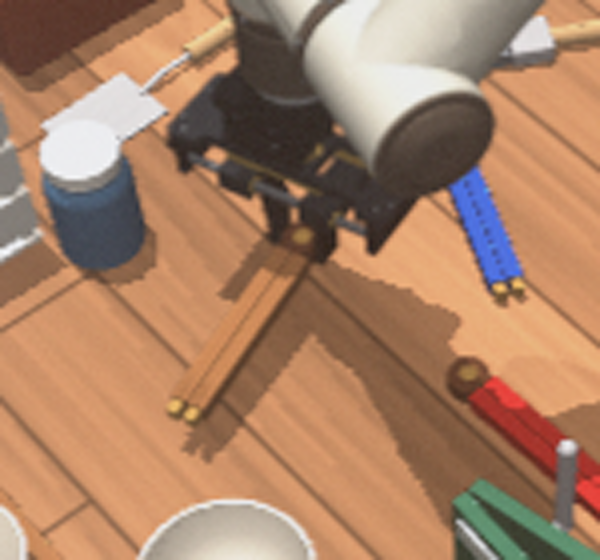

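```bash
cat > droop.py <<'E'
from g import *
from h import *
def droop(P,uv,pivot_off=.004,L=.175,zoff=-.013):
    s=r.sense();R=np.array(s['ee_rot']);p=np.array(s['tcp_pos'])
    pv=p+R[:,2]*pivot_off+R[:,0]*.0; pv[2]=pv[2]-.004
    for z in np.arange(pv[2]+.05,-.02,-.002):
        X=onz(P,uv,z)
        if abs(np.linalg.norm(X-pv)-L)<.003 : print('tip z',z.round(3),X.round(4),'pitch',np.degrees(np.arcsin((X-pv)[2]/L)).round(1),'yaw',np.degrees(np.arctan2(X[1]-pv[1],X[0]-pv[0])).round(1))
E
python3 -c "
from droop import *
S=dict(np.load('scene0.npz'))
droop(S,(150+183/4,120+410/4))"
```

```text
tip z 0.058 [ 0.7052 -0.2044  0.0577] pitch -3.9 yaw 23.2
tip z 0.056 [ 0.7046 -0.2057  0.0557] pitch -4.6 yaw 22.9
tip z 0.054 [ 0.704  -0.2069  0.0537] pitch -5.2 yaw 22.6
tip z 0.052 [ 0.7034 -0.2082  0.0517] pitch -5.9 yaw 22.3
tip z 0.05 [ 0.7028 -0.2095  0.0497] pitch -6.6 yaw 22.0
tip z 0.048 [ 0.7022 -0.2108  0.0477] pitch -7.2 yaw 21.7
tip z 0.046 [ 0.7016 -0.2121  0.0457] pitch -7.9 yaw 21.4
```

Request:
{"fn": "apply_moves", "kwargs": {
  "xyz": [
    [-0.04, 0, 0],
    [-0.04, 0, 0],
    [-0.03, 0, 0],
    [0, 0, 0],
    [0, 0, 0],
    [0, 0, 0],
    [0, 0, 0],
    [0, 0, 0],
    [0, 0, 0]
  ],
  "twist": [-8.1, -8.1, -8.1, -8.1, -8.1, -8.1, -8.1, -8.1, -8.1],
  "claw": [0, 0, 0, 0, 0, 0, 0, 0, 0]
}}

```text
time_s: 12.35
tcp_pos: [0.5309, -0.2743, 0.1868]
ee_rot: [[0.079, -0.991, -0.108], [0.001, -0.108, 0.994], [-0.997, -0.079, -0.007]]
wrist_force: [-0.3, 0.0, -1.8]
gripper_width: 0.379
```

```bash
python3 -c "
from g import *
to(world([-.28,.055,.16]),-176.55);print(np.round(r.sense()['ee_rot'],3))"
```

```text
t 12.35 tcp [ 0.5309 -0.2743  0.1868] cup [-0.5083  0.0419  0.1868] yaw_y -173.78 tool shift [0.0248 0.0042 0.2288] n 5 each [0.005  0.0008 0.0458] w 0.379 F [-0.3  0.  -1.8] j [-12.  20. -10.  -1. -56.  19.]
twist needed 2.773247581425437
[[ 0.079 -0.991 -0.108]
 [ 0.001 -0.108  0.994]
 [-0.997 -0.079 -0.007]]
```

Request:
{"fn": "apply_moves", "kwargs": {
  "xyz": [
    [0, 0.001, 0.046],
    [0, 0.001, 0.046],
    [0, 0.001, 0.046],
    [0, 0.001, 0.046],
    [0, 0, 0.04],
    [0, 0, 0]
  ],
  "twist": [2.7, 0, 0, 0, 0, 0],
  "claw": [0, 0, 0, 0, 0, 0]
}}

```text
time_s: 12.95
tcp_pos: [0.5109, -0.0446, 0.1822]
ee_rot: [[0.08, -0.995, -0.059], [0.002, -0.059, 0.998], [-0.997, -0.08, -0.003]]
wrist_force: [0.4, -0.9, -1.2]
gripper_width: 0.375
```

```bash
python3 -c "
from g import *
to(world([-.28,.055,.12]),-176.55);print(np.round(r.sense()['ee_rot'],3))
from h import *
from station import imaging
P=imaging.capture('scene');crop(P,150,450,100,325,2,'pics/s7.png')
P=imaging.capture('top');crop(P,150,350,130,280,4,'pics/t7.png')"
```

```text
t 12.95 tcp [ 0.5109 -0.0446  0.1822] cup [-0.2778  0.0481  0.1822] yaw_y -176.59 tool shift [ 0.0614  0.0119 -0.002 ] n 2 each [ 0.0307  0.0059 -0.001 ] w 0.375 F [ 0.4 -0.9 -1.2] j [ 14.  12. -23.   1. -50. -11.]
twist needed -0.03549825916113036
[[ 0.08  -0.995 -0.059]
 [ 0.002 -0.059  0.998]
 [-0.997 -0.08  -0.003]]
```

View pics/s7.png

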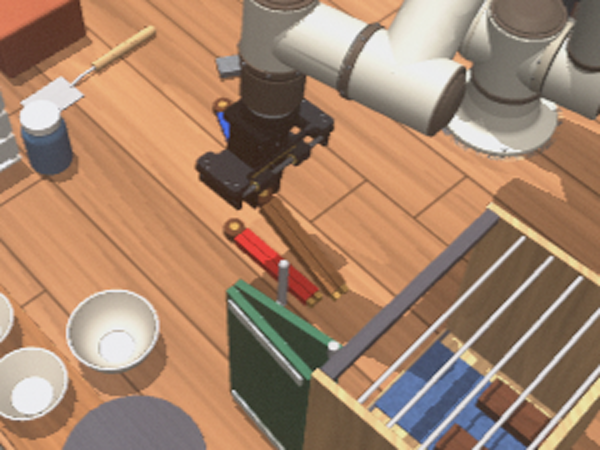

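View pics/t7.png

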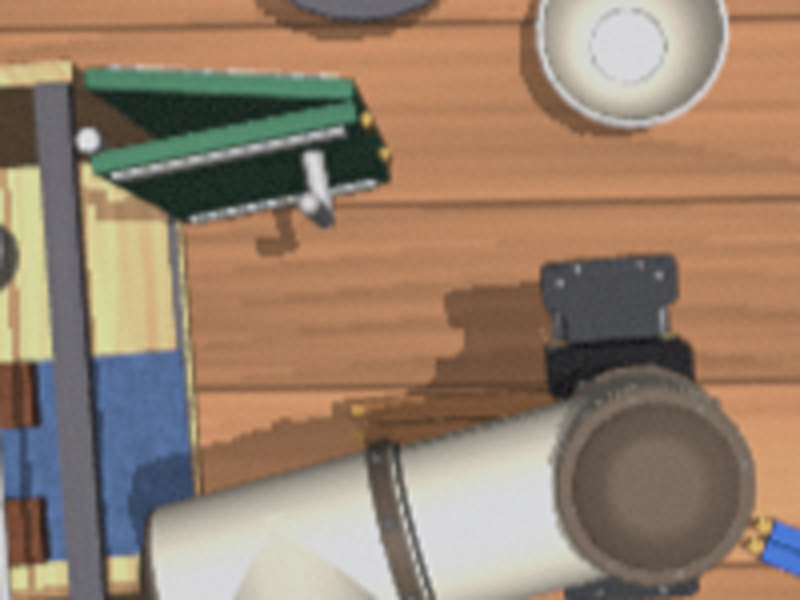

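Run:
```python
from g import *
from h import *
T=dict(np.load('top0.npz'));S=dict(np.load('scene0.npz'))
x=tri([(T,(239.5,235.75)),(S,(321.5,246.5))]);print(x,cup(x))
for P,uv in((T,(239.5,235.75)),(S,(321.5,246.5))):print(proj(P,x),uv)
```

```text
[0.50219042 0.11422188 0.08706817] [-0.11874961  0.04720114  0.08706817]
[[238.96330986 236.28373541]] (239.5, 235.75)
[[320.79257028 246.48515554]] (321.5, 246.5)
```

Request:
{"fn": "apply_moves", "kwargs": {
  "xyz": [
    [0.01, 0.008, 0.045],
    [0.005, 0, 0.045],
    [0, 0, 0.045],
    [0, 0, 0.045],
    [0, 0, 0.02],
    [0, 0, 0]
  ],
  "twist": [0, 0, 0, 0, 0, 0],
  "claw": [0, 0, 0, 0, 0, 0]
}}

```text
time_s: 13.65
tcp_pos: [0.4966, 0.1518, 0.1642]
ee_rot: [[0.081, -0.996, -0.041], [-0.001, -0.041, 0.999], [-0.997, -0.081, -0.004]]
wrist_force: [0.1, -0.3, -0.9]
gripper_width: 0.38
```

```bash
python3 -c "
from g import *
to(world([-.055,.055,.13]),-176.55);print(np.round(r.sense()['ee_rot'],3))
from h import *
from station import imaging
P=imaging.capture('scene');crop(P,250,450,130,330,3,'pics/s8.png')
P=imaging.capture('top');crop(P,100,280,150,300,4,'pics/t8.png')"
```

```text
t 13.65 tcp [0.4966 0.1518 0.1642] cup [-0.0809  0.0505  0.1642] yaw_y -177.64 tool shift [0.0336 0.0078 0.026 ] n 1 each [0.0336 0.0078 0.026 ] w 0.38 F [ 0.1 -0.3 -0.9] j [ 37.  14. -25.   4. -48. -37.]
twist needed -1.0913749631395717
[[ 0.081 -0.996 -0.041]
 [-0.001 -0.041  0.999]
 [-0.997 -0.081 -0.004]]
```

View pics/s8.png

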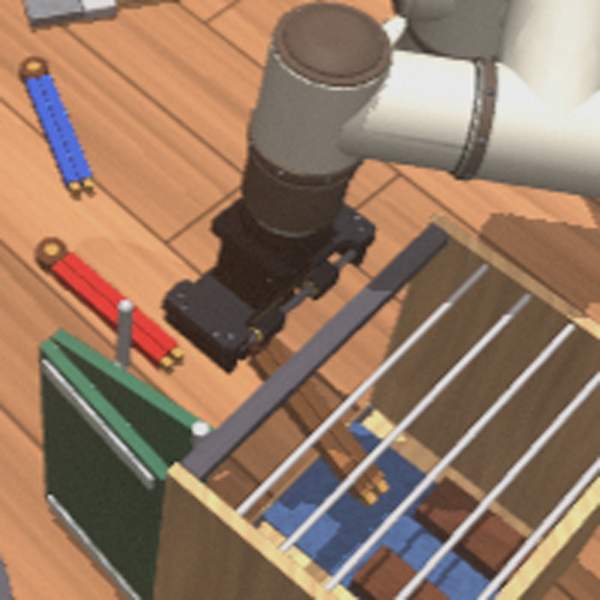

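View pics/t8.png

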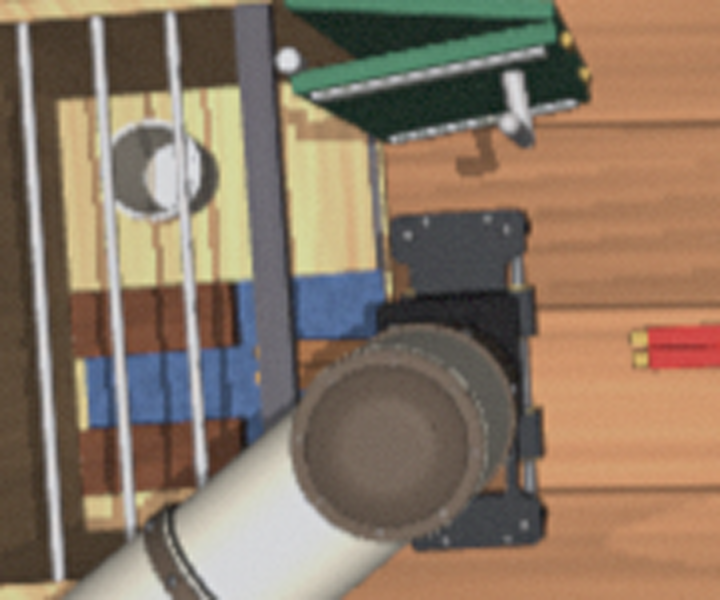

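Run:
```python
from g import *
from h import *
T=dict(np.load('top0.npz'));S=dict(np.load('scene0.npz'))
a,b=(165.3,241.0),(250+375/3,130+489/3)
x=tri([(T,a),(S,b)]);print(x,cup(x).round(4))
for P,uv in((T,a),(S,b)):print(proj(P,x),uv)
```

```text
[0.49275451 0.30938691 0.07812818] [0.0766 0.0449 0.0781]
[[165.36476047 240.93921871]] (165.3, 241.0)
[[375.08801973 292.99808779]] (375.0, 293.0)
```

Request:
{"fn": "apply_moves", "kwargs": {
  "xyz": [
    [0, 0.006, 0.015],
    [0.012, 0.001, 0.012],
    [0.015, 0, 0],
    [0, 0, 0]
  ],
  "twist": [-1.2, 0, 0, 0],
  "claw": [0, 0, 0, 0]
}}

```text
time_s: 14.15
tcp_pos: [0.4907, 0.1715, 0.1341]
ee_rot: [[0.078, -0.996, -0.05], [-0.003, -0.05, 0.999], [-0.997, -0.078, -0.007]]
wrist_force: [-0.1, -1.5, -1.0]
gripper_width: 0.384
```

```bash
python3 -c "
from g import *
to(world([-.055,.055,.10]),-176.55);print(np.round(r.sense()['ee_rot'],3))
from h import *
from station import imaging
P=imaging.capture('scene');crop(P,250,450,130,330,3,'pics/s9.png')
P=imaging.capture('top');crop(P,100,280,150,300,4,'pics/t9.png')"
```

```text
t 14.15 tcp [0.4907 0.1715 0.1341] cup [-0.0609  0.0552  0.1341] yaw_y -177.13 tool shift [0.034  0.0026 0.0062] n 1 each [0.034  0.0026 0.0062] w 0.384 F [-0.1 -1.5 -1. ] j [ 39.  16. -27.   4. -44. -39.]
twist needed -0.576250308732682
[[ 0.078 -0.996 -0.05 ]
 [-0.003 -0.05   0.999]
 [-0.997 -0.078 -0.007]]
```

View pics/s9.png

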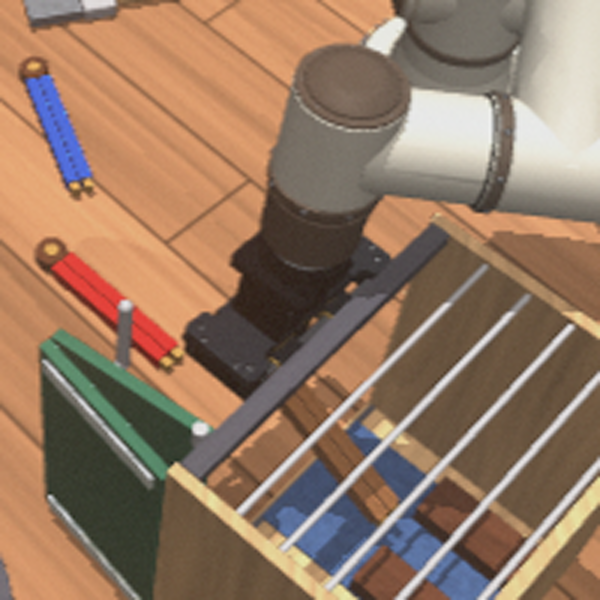

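View pics/t9.png

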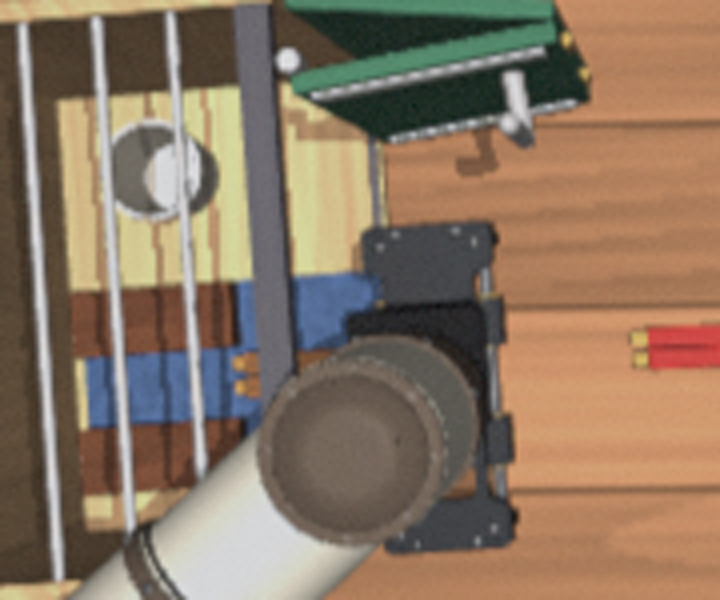

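Request:
{"fn": "apply_moves", "kwargs": {
  "xyz": [
    [0.006, 0.006, 0.003],
    [0.015, 0, 0.002],
    [0.012, 0, 0.002]
  ],
  "twist": [-1, 0, 0],
  "claw": [0, 0, 0]
}}

```text
time_s: 14.55
tcp_pos: [0.4898, 0.1794, 0.1043]
ee_rot: [[0.088, -0.994, -0.068], [0.003, -0.068, 0.998], [-0.996, -0.088, -0.003]]
wrist_force: [-0.1, 0.0, -1.0]
gripper_width: 0.381
```

```bash
python3 -c "
from g import *
to(world([-.055,.058,.07]),-176.55);print(np.round(r.sense()['ee_rot'],3))
from h import *
from station import imaging
P=imaging.capture('scene');crop(P,250,450,130,330,3,'pics/s10.png')
P=imaging.capture('top');crop(P,100,280,150,300,4,'pics/t10.png')"
```

```text
t 14.55 tcp [0.4898 0.1794 0.1043] cup [-0.0529  0.0556  0.1043] yaw_y -176.09 tool shift [ 0.034   0.0054 -0.0019] n 1 each [ 0.034   0.0054 -0.0019] w 0.381 F [-0.1  0.  -1. ] j [ 40.  18. -29.   5. -39. -40.]
twist needed 0.4590913419654328
[[ 0.088 -0.994 -0.068]
 [ 0.003 -0.068  0.998]
 [-0.996 -0.088 -0.003]]
```

View pics/s10.png

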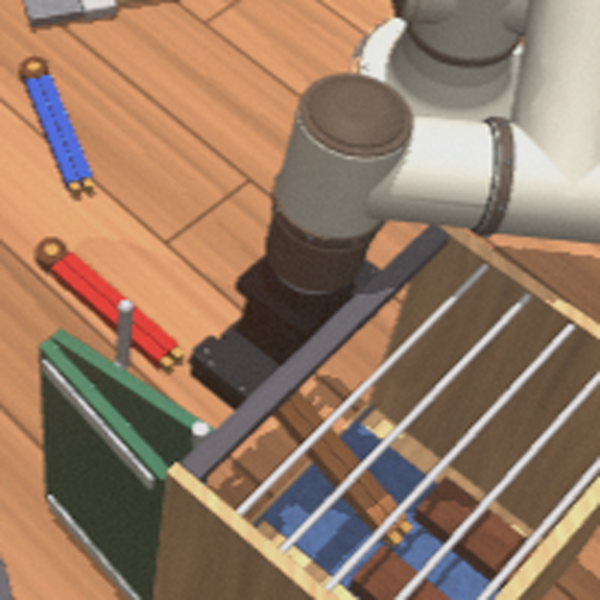

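View pics/t10.png

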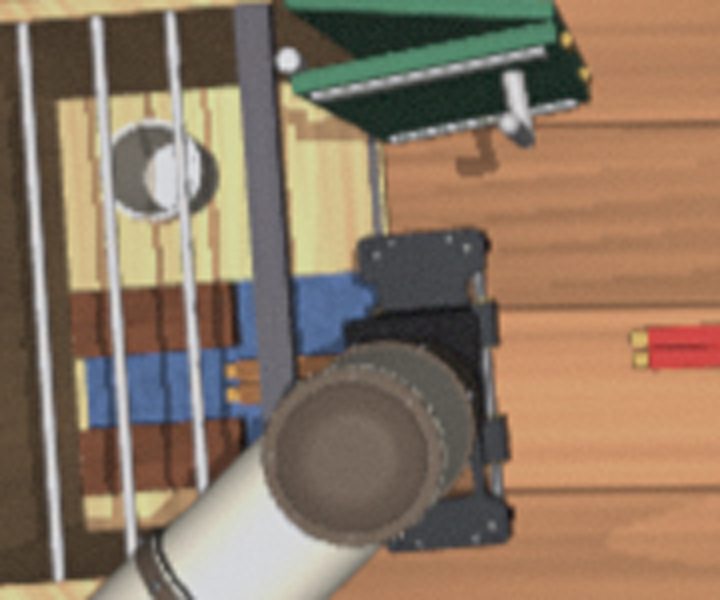

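Request:
{"fn": "apply_moves", "kwargs": {
  "xyz": [
    [0.012, 0.003, 0],
    [0.01, 0, 0],
    [0, 0, 0]
  ],
  "twist": [0.4, 0, 0],
  "claw": [0, 0, 0]
}}

```text
time_s: 14.95
tcp_pos: [0.4897, 0.18, 0.083]
ee_rot: [[0.09, -0.994, -0.062], [0.004, -0.062, 0.998], [-0.996, -0.09, -0.001]]
wrist_force: [-0.6, 1.1, -0.4]
gripper_width: 0.38
```

```bash
python3 -c "
from g import *
to(world([-.055,.058,.07]),-176.55);print(np.round(r.sense()['ee_rot'],3))
from h import *
from station import imaging
P=imaging.capture('scene');crop(P,250,450,130,330,3,'pics/s11.png')
P=imaging.capture('top');crop(P,100,280,150,300,4,'pics/t11.png')"
```

```text
t 14.95 tcp [0.4897 0.18   0.083 ] cup [-0.0524  0.0557  0.083 ] yaw_y -176.43 tool shift [ 0.0128  0.0034 -0.0026] n 1 each [ 0.0128  0.0034 -0.0026] w 0.38 F [-0.6  1.1 -0.4] j [ 40.  20. -31.   5. -35. -41.]
twist needed 0.12235637520961973
[[ 0.09  -0.994 -0.062]
 [ 0.004 -0.062  0.998]
 [-0.996 -0.09  -0.001]]
```

View pics/s11.png

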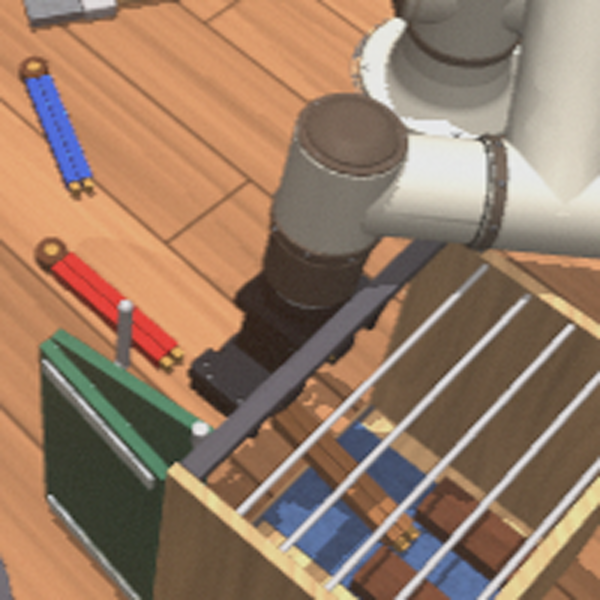

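View pics/t11.png

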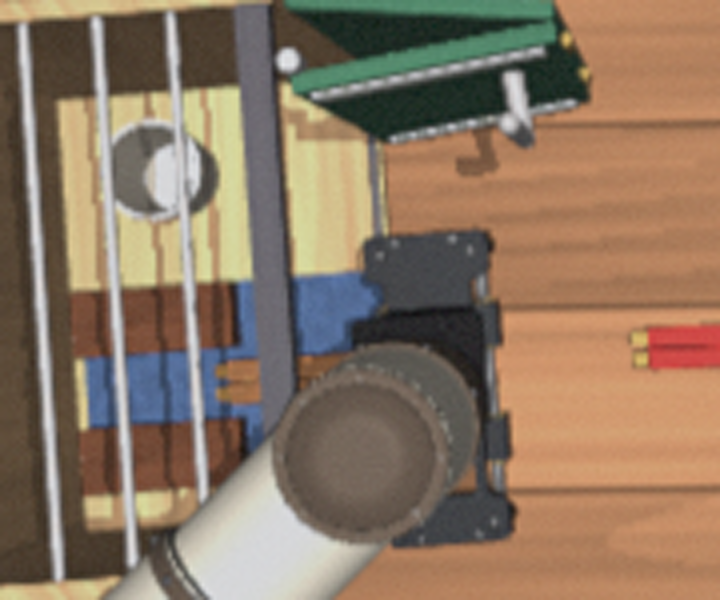

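Request:
{"fn": "apply_moves", "kwargs": {
  "xyz": [
    [0, 0, 0],
    [0, 0, 0],
    [0, 0, 0],
    [0, 0, 0]
  ],
  "twist": [0, 0, 0, 0],
  "claw": [0.75, 0.75, 0.75, 0.75]
}}

```text
time_s: 15.45
tcp_pos: [0.4911, 0.1809, 0.0859]
ee_rot: [[0.094, -0.994, -0.063], [0.007, -0.063, 0.998], [-0.996, -0.095, 0.001]]
wrist_force: [-0.0, 0.7, -0.6]
gripper_width: 0.659
```

```bash
python3 -c "
from g import *
to(world([-.055,.058,.07]),-176.55)
from h import *
from station import imaging
P=imaging.capture('scene');crop(P,250,450,130,330,3,'pics/s12.png')
P=imaging.capture('top');crop(P,100,280,150,300,4,'pics/t12.png')
P=imaging.capture('wrist');crop(P,0,560,0,420,1,'pics/w12.png')"
```

```text
t 15.45 tcp [0.4911 0.1809 0.0859] cup [-0.0515  0.0542  0.0859] yaw_y -176.38 tool shift [ 0.0154  0.0053 -0.0035] n 1 each [ 0.0154  0.0053 -0.0035] w 0.659 F [-0.   0.7 -0.6] j [ 40.  20. -31.   5. -35. -41.]
twist needed 0.1725586335298317
```

View pics/s12.png

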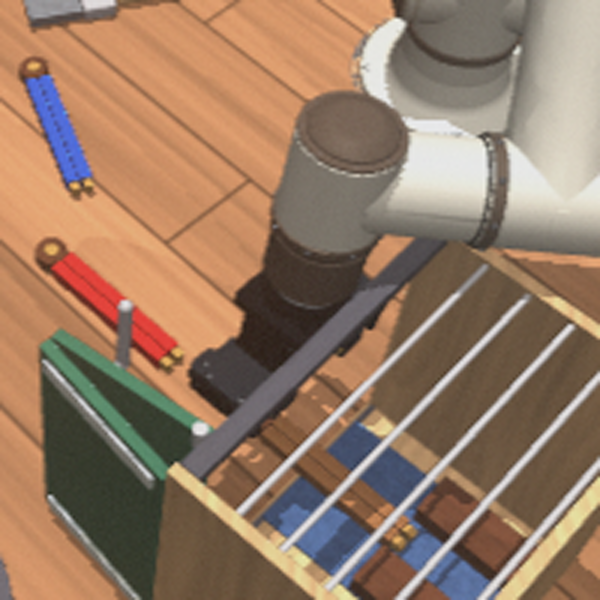

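View pics/w12.png

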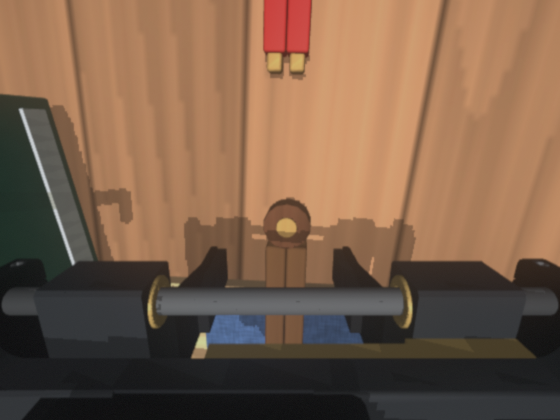

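Run:
```python
from h import *
T=dict(np.load('top0.npz'));crop(T,240,340,215,255,7,'pics/red.png')
```

```text
(no output)
```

View pics/red.png

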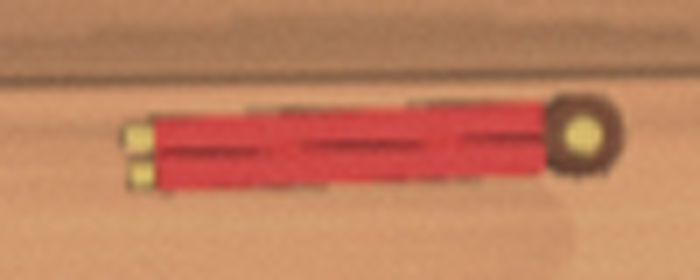

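Request:
{"fn": "apply_moves", "kwargs": {
  "xyz": [
    [-0.02, 0, -0.03],
    [-0.02, 0, -0.045],
    [-0.01, 0, -0.045],
    [0, 0, -0.045],
    [0, 0, -0.045],
    [0, 0, 0]
  ],
  "twist": [0, 0, 0, 0, 0, 0],
  "claw": [0.85, 0.85, 0.85, 0.85, 0.85, 0.85]
}}

```text
time_s: 16.2
tcp_pos: [0.5016, -0.0345, 0.1382]
ee_rot: [[0.097, -0.993, -0.07], [0.006, -0.069, 0.998], [-0.995, -0.098, -0.001]]
wrist_force: [0.4, 0.3, 0.5]
gripper_width: 0.847
```

Run:
```python
from g import *
from h import *
from station import imaging
T=dict(np.load('top0.npz'))
c=lambda u,v:(u/7+240,v/7+215)
pv=onz(T,c(577,136),.018);tp=onz(T,c(132,153),.018)
d=tp-pv;print('red pivot',pv,tp,np.linalg.norm(d),np.degrees(np.arctan2(d[1],d[0])))
a=d/np.linalg.norm(d); g=pv+a*.018;print('grip',g)
to([g[0],g[1],.08],np.degrees(np.arctan2(d[1],d[0]))+90)
P=imaging.capture('scene');crop(P,150,450,100,325,2,'pics/s13.png')
P=imaging.capture('top');crop(P,100,300,150,300,4,'pics/t13.png')
P=imaging.capture('wrist');crop(P,0,560,0,420,1,'pics/w13.png')
```

```text
red pivot [ 0.50289413 -0.11094455  0.018     ] [0.49885489 0.06509246 0.018     ] 0.17608334082400148 91.31444538064886
grip [ 0.50248122 -0.09294928  0.018     ]
t 16.2 tcp [ 0.5016 -0.0345  0.1382] cup [-0.2672  0.0567  0.1382] yaw_y -176.01 tool shift [ 0.0577  0.0089 -0.0583] n 2 each [ 0.0288  0.0045 -0.0292] w 0.847 F [0.4 0.3 0.5] j [ 15.  14. -29.   2. -42. -12.]
twist needed 2.6803717052086427
```

View pics/s13.png

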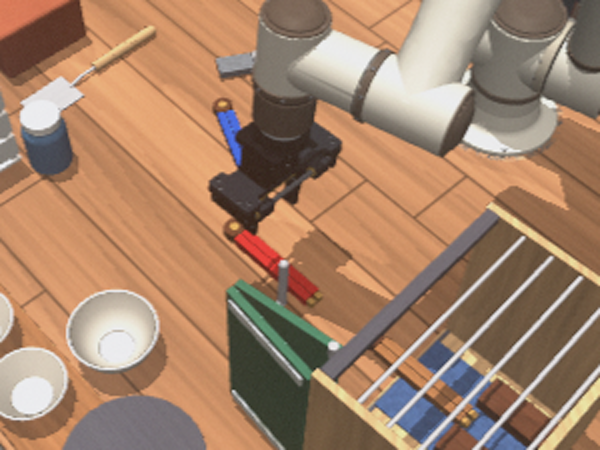

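View pics/t13.png

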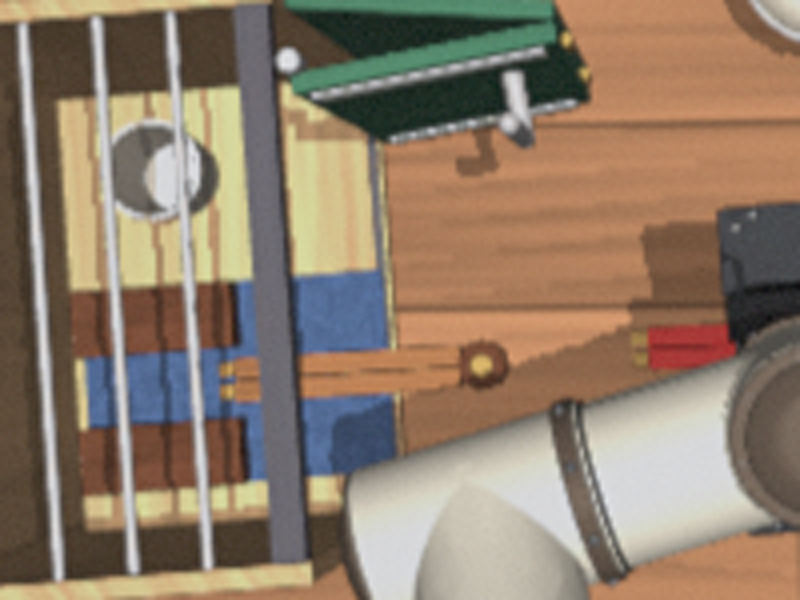

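View pics/w13.png

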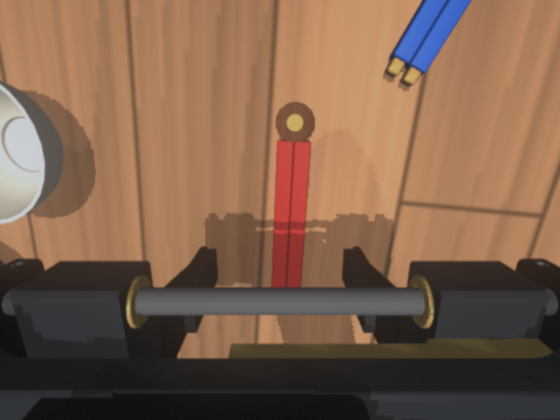

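Request:
{"fn": "apply_moves", "kwargs": {
  "xyz": [
    [0, 0.009, -0.03],
    [0.02, 0, -0.029],
    [0.035, 0, 0],
    [0, 0, 0]
  ],
  "twist": [2.7, 0, 0, 0],
  "claw": [0.8, 0.8, 0.8, 0.8]
}}

```text
time_s: 16.75
tcp_pos: [0.5039, -0.086, 0.0822]
ee_rot: [[0.102, -0.994, -0.037], [0.008, -0.037, 0.999], [-0.995, -0.102, 0.004]]
wrist_force: [-0.8, -0.3, -1.3]
gripper_width: 0.803
```

Run:
```python
from g import *
from h import *
from station import imaging
T=dict(np.load('top0.npz'))
print('wood pivot',cup(onz(T,(220.25,241.25),.034)),'tip',cup(onz(T,(100+226/4,150+381/4),.034)))
P=imaging.capture('wrist');crop(P,0,560,0,420,1,'pics/w14.png')
to([.5025,-.093,.018],-178.69)
```

```text
wood pivot [-0.06213172  0.05729338  0.034     ] tip [0.11257181 0.05504133 0.034     ]
t 16.8 tcp [ 0.5058 -0.0858  0.0846] cup [-0.3186  0.0556  0.0846] yaw_y -177.78 tool shift [ 0.0658  0.0107 -0.0074] n 2 each [ 0.0329  0.0053 -0.0037] w 0.805 F [ 0.6  1.  -0. ] j [  9.  19. -31.   1. -34.  -7.]
twist needed 0.9058097076235185
```

View pics/w14.png

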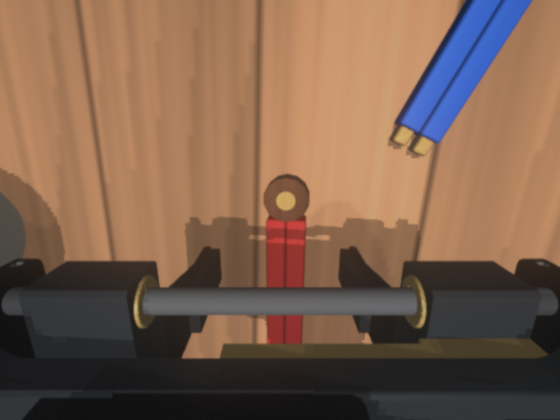

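Request:
{"fn": "apply_moves", "kwargs": {
  "xyz": [
    [0.03, 0.006, -0.005],
    [0.03, 0.004, -0.003],
    [0, 0, 0]
  ],
  "twist": [0.9, 0, 0],
  "claw": [0.8, 0.8, 0.8]
}}

```text
time_s: 17.1
tcp_pos: [0.5079, -0.0896, 0.0279]
ee_rot: [[0.117, -0.993, -0.032], [0.009, -0.031, 0.999], [-0.993, -0.117, 0.005]]
wrist_force: [-0.8, -0.4, -0.3]
gripper_width: 0.802
```

Run:
```python
from g import *
to([.5025,-.093,.018],-178.69)
```

```text
t 17.1 tcp [ 0.5079 -0.0896  0.0279] cup [-0.3226  0.0538  0.0279] yaw_y -178.2 tool shift [ 0.0092  0.0067 -0.0033] n 1 each [ 0.0092  0.0067 -0.0033] w 0.802 F [-0.8 -0.4 -0.3] j [  8.  24. -34.   1. -25.  -7.]
twist needed 0.4886353860842121
```

Request:
{"fn": "apply_moves", "kwargs": {
  "xyz": [
    [0.009, 0.006, -0.003],
    [0.002, 0.001, 0],
    [0, 0, 0],
    [0, 0, 0],
    [0, 0, 0],
    [0, 0, 0],
    [0, 0, 0]
  ],
  "twist": [0.4, 0, 0, 0, 0, 0, 0],
  "claw": [0.8, 0, 0, 0, 0, 0, 0]
}}

```text
time_s: 17.8
tcp_pos: [0.5071, -0.0902, 0.0231]
ee_rot: [[0.129, -0.991, -0.03], [0.011, -0.029, 1.0], [-0.992, -0.13, 0.007]]
wrist_force: [-0.4, -0.2, -2.8]
gripper_width: 0.343
```

Run:
```python
from g import *
to([.5025,-.093,.018],-178.69)
from h import *
from station import imaging
P=imaging.capture('wrist');crop(P,0,560,0,420,1,'pics/w15.png')
```

```text
t 17.8 tcp [ 0.5071 -0.0902  0.0231] cup [-0.3231  0.0546  0.0231] yaw_y -178.31 tool shift [ 0.0044  0.0053 -0.0027] n 1 each [ 0.0044  0.0053 -0.0027] w 0.343 F [-0.4 -0.2 -2.8] j [  8.  24. -35.   1. -23.  -8.]
twist needed 0.3772529748968054
```

View pics/w15.png

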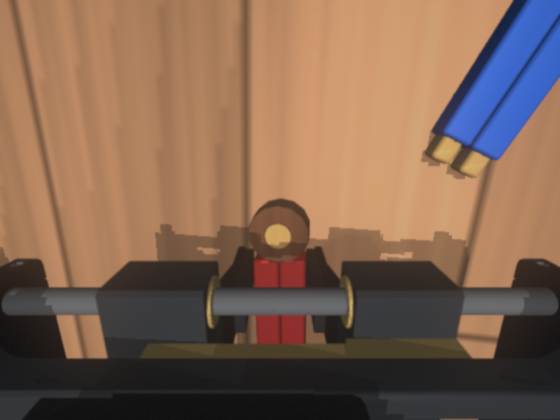

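Request:
{"fn": "apply_moves", "kwargs": {
  "xyz": [
    [-0.03, 0, 0],
    [-0.04, 0, 0],
    [-0.03, 0, 0],
    [0, 0, 0],
    [0, 0, 0],
    [0, 0, 0],
    [0, 0, 0],
    [0, 0, 0],
    [0, 0, 0],
    [0, 0, 0],
    [0, 0, 0],
    [0, 0, 0]
  ],
  "twist": [0, 8, 8, 8, 8, 8, 8, 8, 8, 8, 8, 8],
  "claw": [0, 0, 0, 0, 0, 0, 0, 0, 0, 0, 0, 0]
}}

```text
time_s: 19.05
tcp_pos: [0.488, -0.0922, 0.1221]
ee_rot: [[0.116, 0.001, 0.993], [0.01, 1.0, -0.002], [-0.993, 0.01, 0.116]]
wrist_force: [-0.9, -0.5, -1.1]
gripper_width: 0.335
```

Run:
```python
from g import *
to(world([-.13,.18,.13]),93.45)
print(np.round(r.sense()['ee_rot'],3))
from h import *
from station import imaging
P=imaging.capture('scene');crop(P,150,450,100,325,2,'pics/s16.png')
P=imaging.capture('top');crop(P,180,380,150,300,4,'pics/t16.png')
```

```text
t 19.05 tcp [ 0.488  -0.0922  0.1221] cup [-0.324   0.0738  0.1221] yaw_y 89.93 tool shift [-0.0196  0.1871 -0.1164] n 4 each [-0.0049  0.0468 -0.0291] w 0.335 F [-0.9 -0.5 -1.1] j [  8.  14. -31.   1. -38. -99.]
twist needed -3.5239146466339264
[[ 0.116  0.001  0.993]
 [ 0.01   1.    -0.002]
 [-0.993  0.01   0.116]]
```

View pics/s16.png

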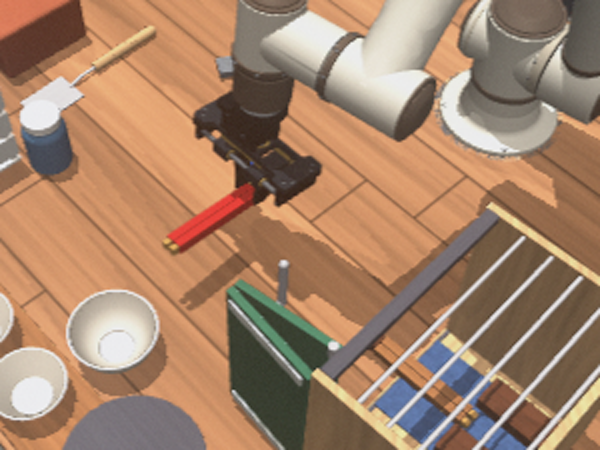

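View pics/t16.png

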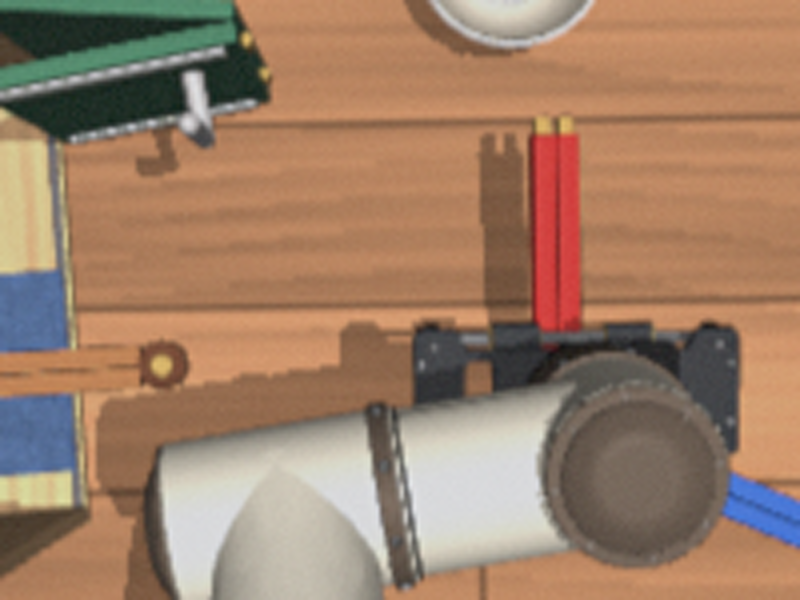

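Run:
```python
from g import *
from h import *
T=dict(np.load('top0.npz'));S=dict(np.load('scene0.npz'))
x=tri([(T,(318.5,180.7)),(S,(236,221.5))]);s=r.sense();p=np.array(s['tcp_pos']);R=np.array(s['ee_rot'])
print(x,x-p,R.T@(x-p),proj(T,x),proj(S,x))
```

```text
[ 0.63969906 -0.0919684   0.12179929] [ 0.15169375  0.00030111 -0.00027256] [ 0.01784047 -0.00042995  0.15064094] [[317.9404166  181.27679381]] [[235.27992467 221.41179779]]
```

Request:
{"fn": "apply_moves", "kwargs": {
  "xyz": [
    [0, 0.046, -0.029],
    [0, 0.046, -0.029],
    [0, 0.046, -0.029],
    [0, 0.046, -0.029],
    [0, 0.015, 0]
  ],
  "twist": [-3.5, 0, 0, 0, 0],
  "claw": [0, 0, 0, 0, 0]
}}

```text
time_s: 19.65
tcp_pos: [0.3697, 0.0891, 0.1092]
ee_rot: [[0.119, -0.077, 0.99], [0.009, 0.997, 0.076], [-0.993, -0.001, 0.119]]
wrist_force: [0.7, -0.9, -0.7]
gripper_width: 0.343
```

Run:
```python
from g import *
to(world([-.115,.19,.06]),93.45)
print(np.round(r.sense()['ee_rot'],3))
from h import *
from station import imaging
P=imaging.capture('scene');crop(P,150,450,100,325,2,'pics/s17.png')
P=imaging.capture('top');crop(P,100,300,150,300,4,'pics/t17.png')
```

```text
t 19.65 tcp [0.3697 0.0891 0.1092] cup [-0.1359  0.1809  0.1092] yaw_y 94.41 tool shift [ 0.0478  0.021  -0.0145] n 1 each [ 0.0478  0.021  -0.0145] w 0.343 F [ 0.7 -0.9 -0.7] j [  42.    4.  -49.    8.  -32. -134.]
twist needed 0.9589358952648865
[[ 0.119 -0.077  0.99 ]
 [ 0.009  0.997  0.076]
 [-0.993 -0.001  0.119]]
```

View pics/t17.png

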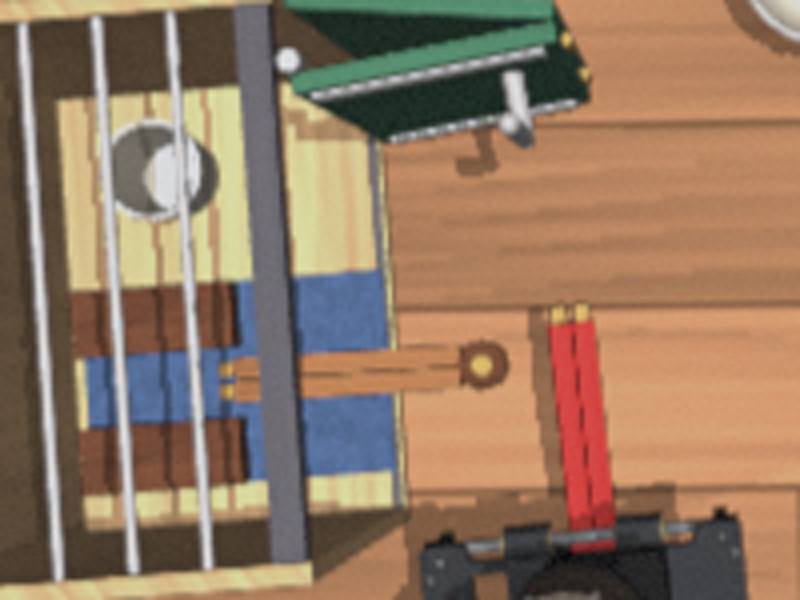

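View pics/s17.png

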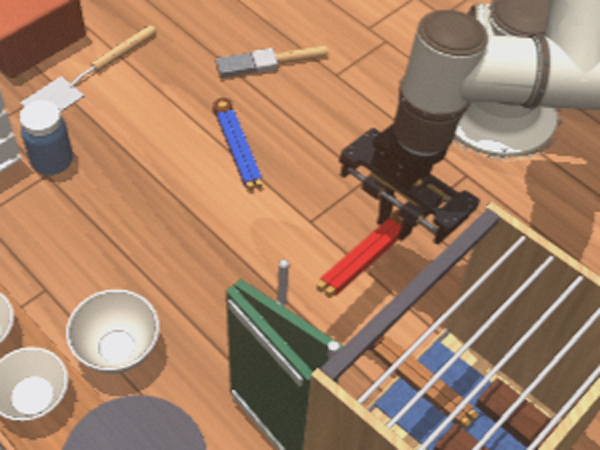

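Request:
{"fn": "apply_moves", "kwargs": {
  "xyz": [
    [0.02, 0.01, -0.008],
    [0.025, 0.005, -0.006],
    [0.02, 0, -0.003],
    [0, 0, 0]
  ],
  "twist": [0.9, 0, 0, 0],
  "claw": [0, 0, 0, 0]
}}

```text
time_s: 20.15
tcp_pos: [0.3649, 0.1059, 0.0433]
ee_rot: [[0.126, -0.07, 0.99], [0.015, 0.998, 0.069], [-0.992, 0.006, 0.127]]
wrist_force: [-0.5, -0.8, -1.5]
gripper_width: 0.337
```

Run:
```python
from g import *
to(world([-.105,.195,.027]),93.45)
print(np.round(r.sense()['ee_rot'],3))
from h import *
from station import imaging
P=imaging.capture('top');crop(P,100,300,150,300,4,'pics/t18.png')
P=imaging.capture('scene');crop(P,250,450,130,330,3,'pics/s18.png')
```

```text
t 20.15 tcp [0.3649 0.1059 0.0433] cup [-0.1188  0.1848  0.0433] yaw_y 94.02 tool shift [ 0.0149  0.0138 -0.0121] n 1 each [ 0.0149  0.0138 -0.0121] w 0.337 F [-0.5 -0.8 -1.5] j [  44.   12.  -58.   17.  -15. -146.]
twist needed 0.5699091467441662
[[ 0.126 -0.07   0.99 ]
 [ 0.015  0.998  0.069]
 [-0.992  0.006  0.127]]
```

View pics/t18.png

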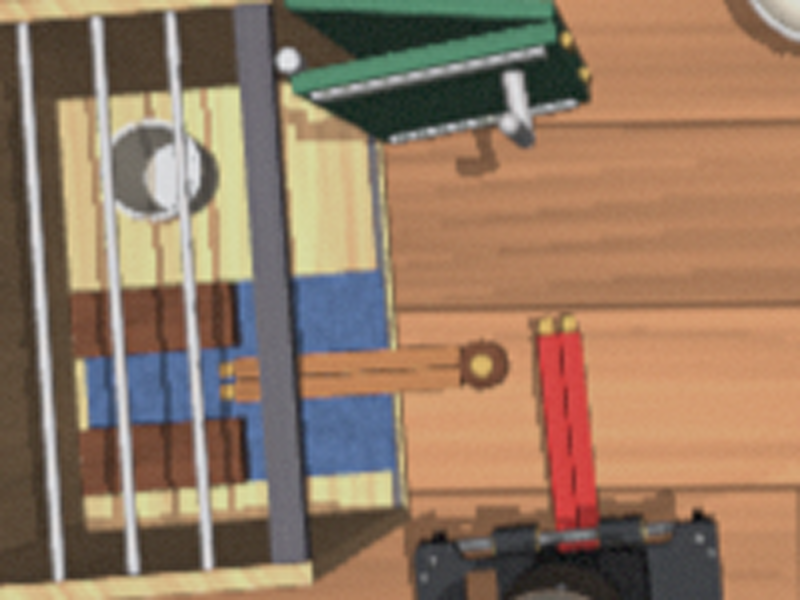

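View pics/s18.png

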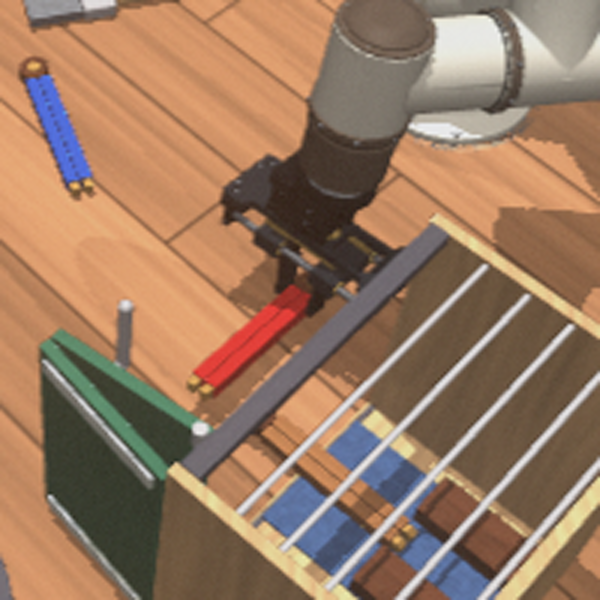

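Run:
```python
from g import *
to(world([-.26,.116,.09]),161.45)
```

```text
t 20.25 tcp [0.3666 0.1074 0.0452] cup [-0.1173  0.1829  0.0452] yaw_y 93.95 tool shift [-0.0371 -0.1428  0.0712] n 3 each [-0.0124 -0.0476  0.0237] w 0.342 F [-0.8  0.8 -0.9] j [  44.   12.  -58.   17.  -15. -146.]
twist needed -67.49504386381324
```

Request:
{"fn": "apply_moves", "kwargs": {
  "xyz": [
    [-0.02, -0.045, 0.022],
    [-0.015, -0.045, 0.022],
    [-0.01, -0.045, 0.022],
    [0, 0, 0],
    [0, 0, 0],
    [0, 0, 0],
    [0, 0, 0],
    [0, 0, 0],
    [0, 0, 0],
    [0, 0, 0],
    [0, 0, 0],
    [0, 0, 0]
  ],
  "twist": [0, 0, 0, -8, -8, -8, -8, -8, -8, -8, -8, -3],
  "claw": [0, 0, 0, 0, 0, 0, 0, 0, 0, 0, 0, 0]
}}

```text
time_s: 21.45
tcp_pos: [0.4442, -0.0187, 0.1132]
ee_rot: [[0.165, -0.947, 0.276], [0.035, 0.285, 0.958], [-0.986, -0.148, 0.08]]
wrist_force: [0.3, -0.5, -1.4]
gripper_width: 0.341
```

Run:
```python
from g import *
to(world([-.25,.116,.036]),161.45)
print(np.round(r.sense()['ee_rot'],3))
from h import *
from station import imaging
P=imaging.capture('top');crop(P,130,330,150,300,4,'pics/t19.png')
P=imaging.capture('scene');crop(P,200,400,130,280,4,'pics/s19.png')
```

```text
t 21.45 tcp [ 0.4442 -0.0187  0.1132] cup [-0.248   0.1131  0.1132] yaw_y 163.25 tool shift [ 0.0756  0.0134 -0.0091] n 2 each [ 0.0378  0.0067 -0.0045] w 0.341 F [ 0.3 -0.5 -1.4] j [ 20.   9. -41.   2. -31. -38.]
twist needed 1.8019148675347196
[[ 0.165 -0.947  0.276]
 [ 0.035  0.285  0.958]
 [-0.986 -0.148  0.08 ]]
```

View pics/t19.png

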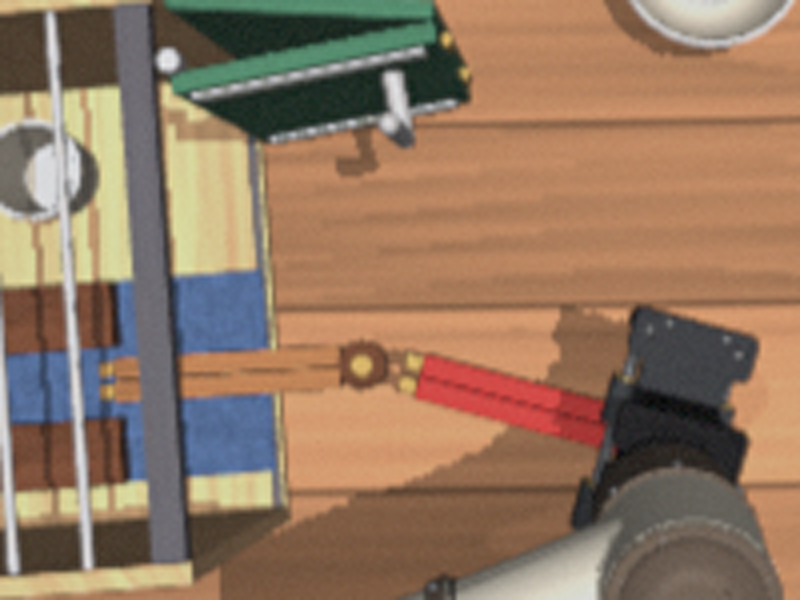

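View pics/s19.png

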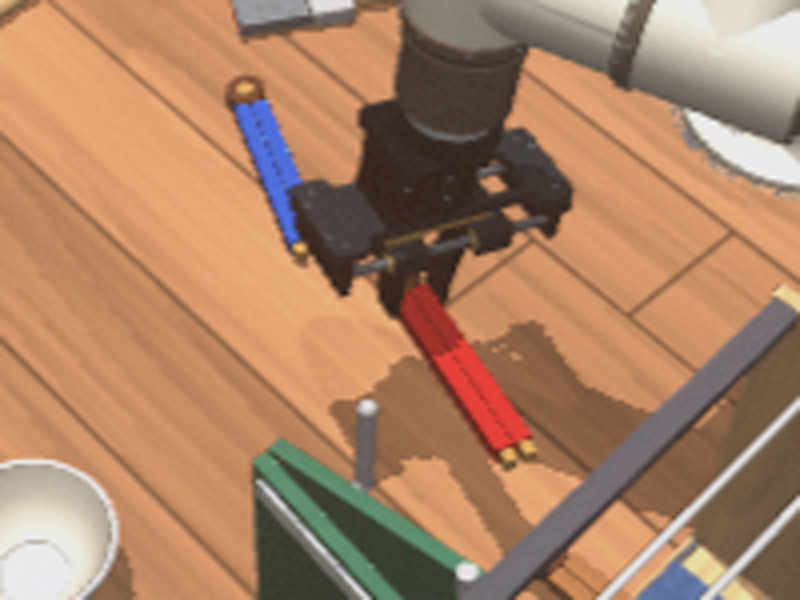

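```bash
cat > tipm.py <<'E'
from g import *
from h import *
def tipm(a,b):
    T=dict(np.load('top0.npz'));S=dict(np.load('scene0.npz'))
    x=tri([(T,a),(S,b)]);s=r.sense();p=np.array(s['tcp_pos']);R=np.array(s['ee_rot'])
    print('tip',x.round(4),'cup',cup(x).round(4),'rel z',(x-p)[2].round(4),'tool',(R.T@(x-p)).round(4),'resid',(proj(T,x)-a).round(1),(proj(S,x)-b).round(1))
E
python3 -c "
from tipm import *
tipm((232.5,243),(329.5,243))"
```

```text
tip [0.4854 0.1295 0.1058] cup [-0.1025  0.063   0.1058] rel z -0.0074 tool [0.0193 0.005  0.1526] resid [[ 0. -0.]] [[0. 0.]]
```

```bash
python3 -c "
from g import *
to(world([-.256,.113,.034]),161.45)"
```

```text
t 21.55 tcp [ 0.4443 -0.0187  0.1132] cup [-0.2479  0.113   0.1132] yaw_y 163.01 tool shift [ 0.0779  0.009  -0.014 ] n 2 each [ 0.0389  0.0045 -0.007 ] w 0.342 F [ 0.8 -0.6 -0.9] j [ 20.   9. -41.   2. -31. -38.]
twist needed 1.5578163730783388
```

Request:
{"fn": "apply_moves", "kwargs": {
  "xyz": [
    [0.025, 0.003, -0.012],
    [0.025, 0.004, -0.006],
    [0.02, 0.003, -0.002],
    [0, 0, 0]
  ],
  "twist": [1.5, 0, 0, 0],
  "claw": [0, 0, 0, 0]
}}

```text
time_s: 21.95
tcp_pos: [0.4449, -0.0323, 0.0444]
ee_rot: [[0.177, -0.934, 0.31], [0.04, 0.321, 0.946], [-0.983, -0.155, 0.094]]
wrist_force: [-1.3, -0.8, -1.4]
gripper_width: 0.337
```

Run:
```python
from g import *
to(world([-.256,.113,.034]),161.45)
from h import *
from station import imaging
P=imaging.capture('top');crop(P,130,330,150,300,4,'pics/t20.png')
P=imaging.capture('scene');crop(P,250,450,150,300,4,'pics/s20.png')
```

```text
t 21.95 tcp [ 0.4449 -0.0323  0.0444] cup [-0.2615  0.1132  0.0444] yaw_y 161.03 tool shift [0.0104 0.0035 0.0042] n 1 each [0.0104 0.0035 0.0042] w 0.337 F [-1.3 -0.8 -1.4] j [ 17.  16. -46.   3. -17. -39.]
twist needed -0.4201747911767768
```

View pics/t20.png

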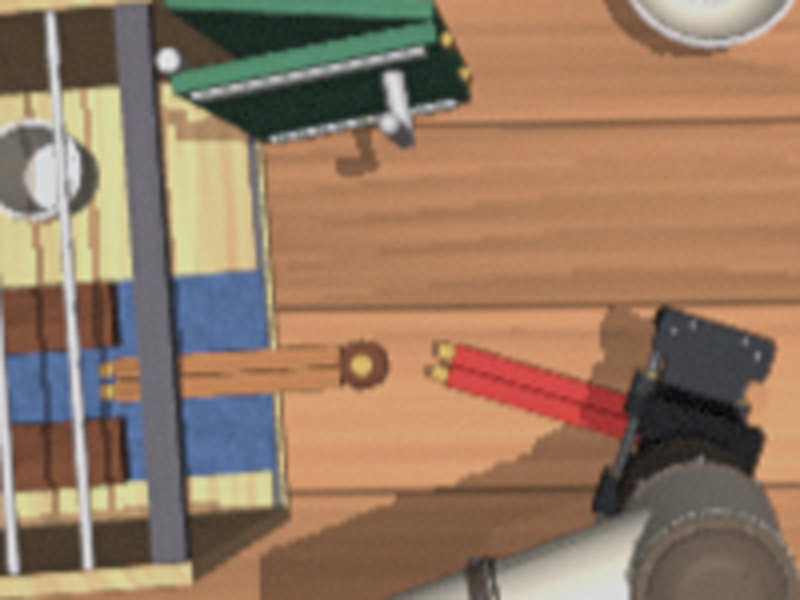

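View pics/s20.png

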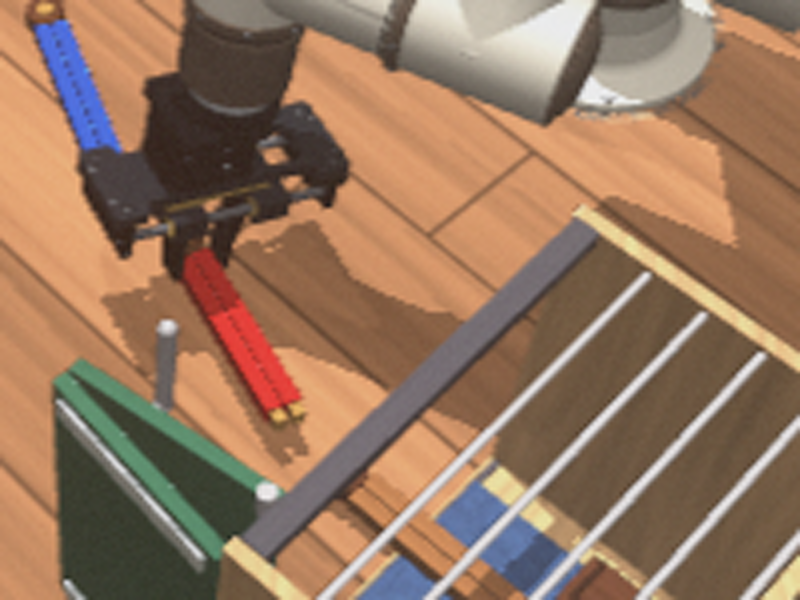

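```bash
python3 -c "
from tipm import *
tipm((239.5,240.5),(322.2,253.4))
print(r.sense()['joints'])"
```

```text
tip [0.491  0.1161 0.0386] cup [-0.1162  0.0582  0.0386] rel z -0.0079 tool [0.0219 0.0073 0.1525] resid [[ 0.4 -0.4]] [[0.5 0. ]]
[ 17.45778312  16.25820807 -45.9351733    3.05570056 -17.09887871
 -38.75572479]
```

Request:
{"fn": "apply_moves", "kwargs": {
  "xyz": [
    [0.007, 0.007, 0.014],
    [0.006, 0.008, 0.018]
  ],
  "twist": [0, 0],
  "claw": [0, 0]
}}

```text
time_s: 22.25
tcp_pos: [0.4484, 0.0046, 0.0379]
ee_rot: [[0.19, -0.931, 0.312], [0.043, 0.325, 0.945], [-0.981, -0.166, 0.102]]
wrist_force: [-0.2, 0.5, -1.3]
gripper_width: 0.336
```

Run:
```python
from g import *
to(world([-.2,.113,.034]),161.45)
from h import *
from station import imaging
P=imaging.capture('top');crop(P,130,330,150,300,4,'pics/t21.png')
P=imaging.capture('scene');crop(P,250,450,150,300,4,'pics/s21.png')
```

```text
t 22.25 tcp [0.4484 0.0046 0.0379] cup [-0.225   0.1075  0.0379] yaw_y 160.74 tool shift [0.0035 0.0152 0.0207] n 1 each [0.0035 0.0152 0.0207] w 0.336 F [-0.2  0.5 -1.3] j [ 23.  17. -49.   8. -13. -49.]
twist needed -0.7072156132799705
```

View pics/t21.png

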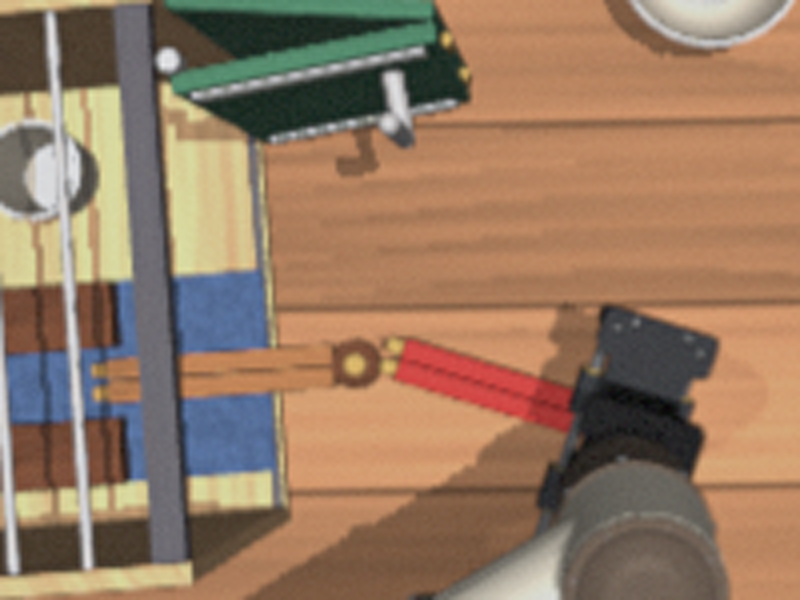

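View pics/s21.png

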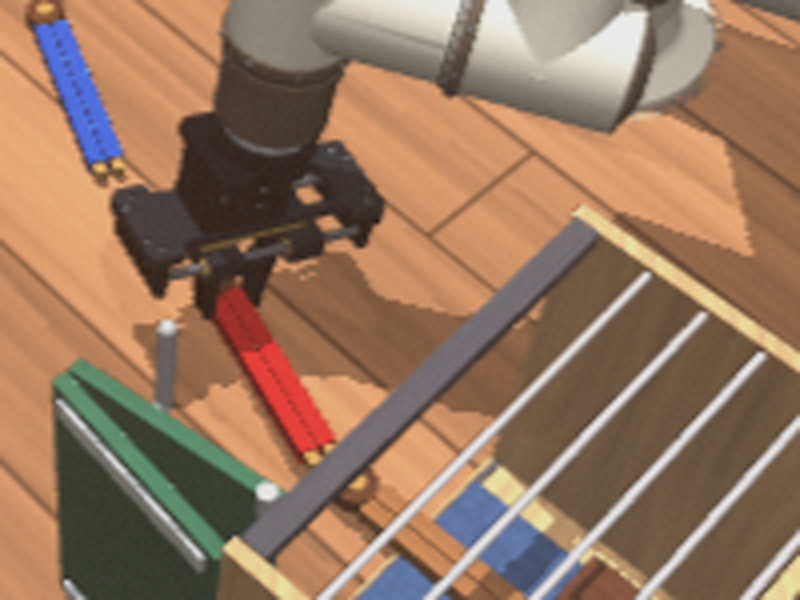

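```bash
cat > fk.py <<'E'
import numpy as np
from scipy.spatial.transform import Rotation as Ro
from scipy.optimize import least_squares
def fk(j,P):
    a2,d4,o,L,h=P; q=np.radians(j)
    Z=Ro.from_rotvec([0,0,q[0]])
    f0=np.array([1,0,0])
    e=q[2]-q[1]
    el=np.array([a2*np.sin(q[1]),0,h+a2*np.cos(q[1])])
    Rf=Z*Ro.from_rotvec([0,-e,0])         # forearm x axis = forward, y = left
    R4=Rf*Ro.from_rotvec([-q[3],0,0]) if SIGN<0 else Rf*Ro.from_rotvec([q[3],0,0])
    R5=R4*Ro.from_rotvec([0,-q[4],0])
    w=Z.apply(el)+Rf.apply([d4,0,0])
    w=w-R4.apply([0,o,0]); x=R5.apply([1,0,0])
    return w+L*x,x
SIGN=-1
E
python3 - <<'E'
import fk,numpy as np
from fk import *
from station import r
s=r.sense();j=np.array(s['joints']);p=np.array(s['tcp_pos']);x=np.array(s['ee_rot'])[:,0]
D=[(np.array([85.462,22.042,.453,0,-68.411,-14.817]),np.array([.2069,.5892,.2355]),np.array([0,0,-1.])),
(np.array([25.276,19.224,14.521,-0.3,-83.916,-105.395]),np.array([0.62222207,0.11876759,0.36621205]),np.array([.0196,.015,-.9997])),
(np.array([17.45778312,16.25820807,-45.9351733,3.05570056,-17.09887871,-38.75]),np.array([.4449,-.0323,.0444]),np.array([.177,.04,-.983])),
(j,p,x)]
for S in(-1,1):
    fk.SIGN=S
    f=lambda P:np.concatenate([np.r_[(fk.fk(a,P)[0]-b)*10,fk.fk(a,P)[1]-c] for a,b,c in D])
    R=least_squares(f,[.55,.42,.159,.3,.17]);print(S,R.x,np.abs(R.fun).max(),R.cost)
    for a,b,c in D: print(fk.fk(a,R.x)[0]-b,fk.fk(a,R.x)[1]-c)
E
```

```text
Traceback (most recent call last):
AttributeError: 'function' object has no attribute 'fk'
```

```bash
cat > run.py <<'E'
import fk as M,numpy as np
from scipy.optimize import least_squares
from station import r
from g import world,cup
s=r.sense();j=np.array(s['joints']);p=np.array(s['tcp_pos']);x=np.array(s['ee_rot'])[:,0]
D=[(np.array([85.462,22.042,.453,0,-68.411,-14.817]),np.array([.2069,.5892,.2355]),np.array([0,0,-1.])),
(np.array([25.276,19.224,14.521,-0.3,-83.916,-105.395]),np.array([0.62222207,0.11876759,0.36621205]),np.array([.0196,.015,-.9997])),
(np.array([17.45778312,16.25820807,-45.9351733,3.05570056,-17.09887871,-38.75]),np.array([.4449,-.0323,.0444]),np.array([.177,.04,-.983])),
(j,p,x)]
best=None
for S in(-1,1):
    M.SIGN=S
    f=lambda P:np.concatenate([np.r_[(M.fk(a,P)[0]-b)*10,M.fk(a,P)[1]-c] for a,b,c in D])
    R=least_squares(f,[.55,.42,.159,.3,.17]);print(S,R.x.round(4),np.abs(R.fun).max())
    if best is None or R.cost<best[0]: best=(R.cost,S,R.x)
M.SIGN=best[1];P=best[2];print('now',j.round(2))
def ik(pt,x,j0):
    g=lambda q:np.r_[(M.fk(np.r_[q,0],P)[0]-pt)*10,(M.fk(np.r_[q,0],P)[1]-x)]
    R=least_squares(g,j0[:5]);return R.x.round(1),R.cost
for c in ([-.2,.112,.038],[-.17,.112,.038],[-.15,.112,.038],[-.15,.112,.045]):
    print(c,ik(world(c),x,j))
    xx=x*[1.15,1,1];xx/=np.linalg.norm(xx);print('  more tilt',ik(world(c),xx,j))
E
python3 run.py
```

```text
-1 [0.5624 0.4225 0.1599 0.2892 0.1593] 0.010949829850484538
1 [0.6206 0.4014 0.1669 0.3971 0.2058] 0.20565674458691618
now [ 22.69  17.17 -48.85   8.44 -13.08 -49.18]
[-0.2, 0.112, 0.038] (array([ 26.2,  16.6, -50.7,  12.4, -12. ]), np.float64(1.1588088580082728e-19))
  more tilt (array([ 22.6,  15.7, -58.3,  35.4,  -4.3]), np.float64(1.3613657248240213e-07))
[-0.17, 0.112, 0.038] (array([ 30. ,  16.6, -52.3,  17.6, -10.9]), np.float64(4.019618016580322e-28))
  more tilt (array([ 25.6,  15.7, -58.9,  39.8,  -4.4]), np.float64(3.611551176315683e-05))
[-0.15, 0.112, 0.038] (array([ 32.3,  16.6, -53.2,  21.2, -10.3]), np.float64(1.1934935027479676e-25))
  more tilt (array([ 27.2,  15.7, -59.4,  43.8,  -4.4]), np.float64(7.50588553919463e-05))
[-0.15, 0.112, 0.045] (array([ 32.8,  15.8, -51.8,  17.9, -12.5]), np.float64(4.7684869473408066e-20))
  more tilt (array([ 25.3,  14.5, -60.6,  50.9,  -3.9]), np.float64(2.1767254876549242e-07))
```

```bash
cat >> run.py <<'E'
print('---')
from scipy.spatial.transform import Rotation as Ro
def tube(j):
    q=np.radians(j);Z=Ro.from_rotvec([0,0,q[0]]);e=q[2]-q[1];a2,d4,o,L,h=P
    el=Z.apply([a2*np.sin(q[1]),0,h+a2*np.cos(q[1])]);Rf=Z*Ro.from_rotvec([0,-e,0]);T=el+Rf.apply([d4,0,0]);R4=Rf*Ro.from_rotvec([M.SIGN*q[3],0,0])
    y=R4.apply([0,1,0]); return el,T,T-o*y,T+.09*y
for c in ([-.15,.112,.04],[-.158,.09,.04],[-.158,.075,.04],[-.16,.06,.04]):
    q,co=ik(world(c),x,j);el,T,w,en=tube(np.r_[q,0]);print(c,q,'T',cup(T).round(3),'wrist',cup(w).round(3),'end',cup(en).round(3))
E
python3 run.py | sed -n '/---/,$p'
```

```text
---
[-0.15, 0.112, 0.04] [ 32.5  16.4 -52.8  20.1 -11. ] T [-0.053  0.285  0.304] wrist [-0.159  0.168  0.323] end [0.007 0.352 0.293]
[-0.158, 0.09, 0.04] [ 30.5  18.  -48.2  14.6 -13.5] T [-0.046  0.249  0.308] wrist [-0.167  0.146  0.324] end [0.022 0.307 0.298]
[-0.158, 0.075, 0.04] [ 29.7  19.2 -45.5  12.6 -15. ] T [-0.041  0.228  0.308] wrist [-0.167  0.13   0.323] end [0.03  0.282 0.3  ]
[-0.16, 0.06, 0.04] [ 28.6  20.2 -42.9  10.8 -16.4] T [-0.039  0.207  0.31 ] wrist [-0.17   0.116  0.324] end [0.035 0.258 0.303]
```

```bash
python3 -c "
from g import *
to(world([-.255,.080,.041]),175.45)"
```

```text
t 22.35 tcp [0.4482 0.0055 0.0376] cup [-0.224   0.1077  0.0376] yaw_y 161.06 tool shift [ 0.001  -0.0375 -0.0183] n 1 each [ 0.001  -0.0375 -0.0183] w 0.336 F [ 0.2  0.5 -1. ] j [ 23.  17. -49.   8. -13. -49.]
twist needed -14.386889204803623
```

Request:
{"fn": "apply_moves", "kwargs": {
  "xyz": [
    [-0.002, -0.012, -0.03],
    [0, -0.015, 0.005],
    [0, -0.008, 0.005],
    [0, 0, 0]
  ],
  "twist": [0, -7.2, -7.2, 0],
  "claw": [0, 0, 0, 0]
}}

```text
time_s: 22.75
tcp_pos: [0.4773, -0.0236, 0.0489]
ee_rot: [[0.198, -0.979, 0.053], [0.047, 0.064, 0.997], [-0.979, -0.194, 0.059]]
wrist_force: [0.2, -0.1, -1.0]
gripper_width: 0.342
```

Run:
```python
from g import *
to(world([-.255,.080,.038]),175.45)
print(np.round(r.sense()['ee_rot'],3))
from h import *
from station import imaging
P=imaging.capture('top');crop(P,130,330,150,300,4,'pics/t22.png')
P=imaging.capture('scene');crop(P,250,450,150,300,4,'pics/s22.png')
```

```text
t 22.75 tcp [ 0.4773 -0.0236  0.0489] cup [-0.2548  0.0803  0.0489] yaw_y 176.27 tool shift [ 0.0108  0.0018 -0.0008] n 1 each [ 0.0108  0.0018 -0.0008] w 0.342 F [ 0.2 -0.1 -1. ] j [ 17.  18. -42.   2. -18. -23.]
twist needed 0.8154158949027419
[[ 0.198 -0.979  0.053]
 [ 0.047  0.064  0.997]
 [-0.979 -0.194  0.059]]
```

View pics/t22.png

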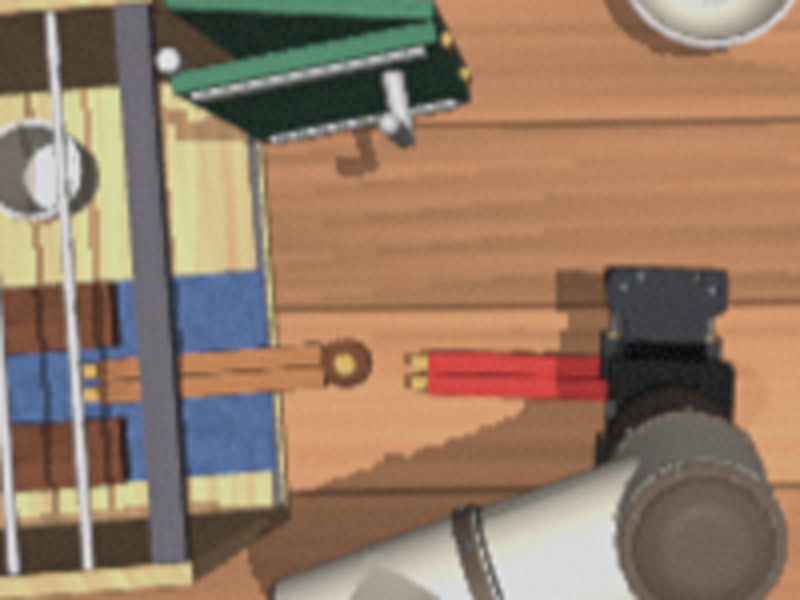

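View pics/s22.png

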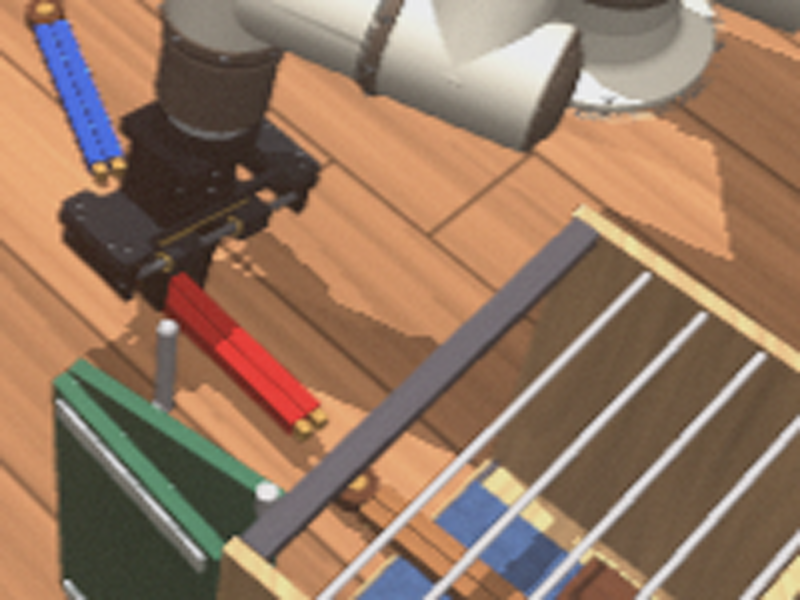

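```bash
python3 -c "
from tipm import *
tipm((233.75,242.75),(327.4,255.2))
T=dict(np.load('top0.npz'))
print('wood pivot',cup(onz(T,(216.5,240.5),.034)),'tip',cup(onz(T,(130+90/4,150+382/4),.034)))"
```

```text
tip [0.4854 0.1314 0.0413] cup [-0.1006  0.063   0.0413] rel z -0.0069 tool [0.0159 0.0022 0.1549] resid [[ 0.4 -0.4]] [[0.5 0. ]]
wood pivot [-0.0520504   0.05447737  0.034     ] tip [0.12353686 0.0548973  0.034     ]
```

Request:
{"fn": "apply_moves", "kwargs": {
  "xyz": [
    [0.007, -0.003, 0.008],
    [0.005, 0, 0.012],
    [0, 0.002, 0.01]
  ],
  "twist": [0.8, 0, 0],
  "claw": [0, 0, 0]
}}

```text
time_s: 23.15
tcp_pos: [0.4794, 0.0057, 0.0391]
ee_rot: [[0.195, -0.977, 0.081], [0.046, 0.092, 0.995], [-0.98, -0.19, 0.063]]
wrist_force: [0.2, 0.4, -0.5]
gripper_width: 0.344
```

Run:
```python
from g import *
to(world([-.163,.076,.038]),175.45)
print(np.round(r.sense()['ee_rot'],3))
from h import *
from station import imaging
P=imaging.capture('top');crop(P,130,330,150,300,4,'pics/t23.png')
P=imaging.capture('scene');crop(P,250,450,150,300,4,'pics/s23.png')
```

```text
t 23.15 tcp [0.4794 0.0057 0.0391] cup [-0.2257  0.0765  0.0391] yaw_y 174.65 tool shift [0.0034 0.0092 0.0619] n 2 each [0.0017 0.0046 0.031 ] w 0.344 F [ 0.2  0.4 -0.5] j [ 21.  19. -44.   6. -16. -31.]
twist needed -0.8032325857880096
[[ 0.195 -0.977  0.081]
 [ 0.046  0.092  0.995]
 [-0.98  -0.19   0.063]]
```

View pics/t23.png

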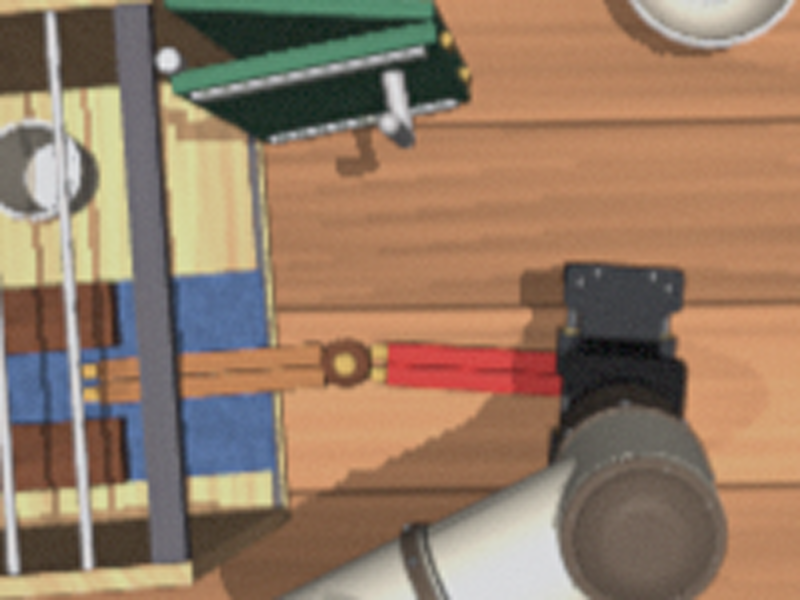

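View pics/s23.png

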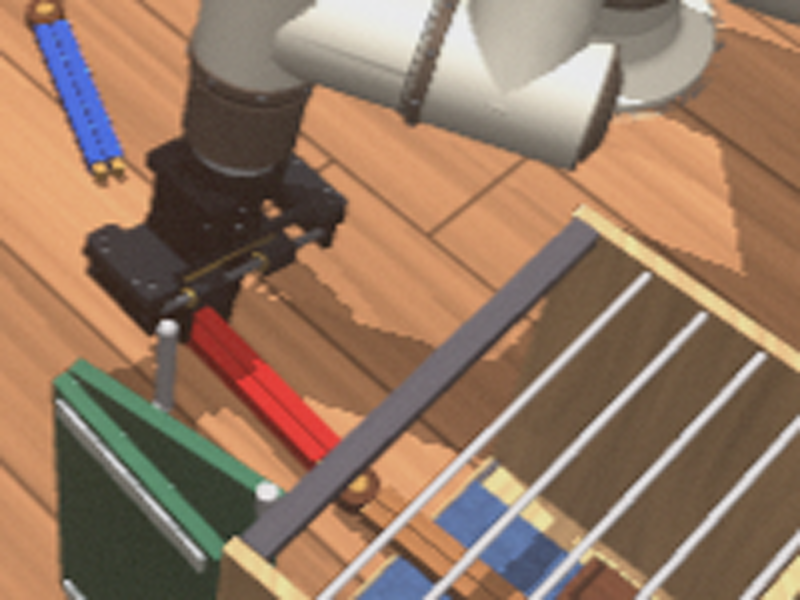

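Request:
{"fn": "apply_moves", "kwargs": {
  "xyz": [
    [0.001, 0.0025, 0.016],
    [0.001, 0.0025, 0.016]
  ],
  "twist": [-0.4, 0],
  "claw": [0, 0]
}}

```text
time_s: 23.45
tcp_pos: [0.4759, 0.0372, 0.0386]
ee_rot: [[0.194, -0.978, 0.077], [0.046, 0.088, 0.995], [-0.98, -0.19, 0.062]]
wrist_force: [0.6, -0.7, -0.5]
gripper_width: 0.339
```

Run:
```python
from g import *
to(world([-.163,.076,.038]),175.45)
print(np.round(r.sense()['ee_rot'],3))
from h import *
from station import imaging
P=imaging.capture('top');crop(P,130,330,150,300,4,'pics/t24.png')
```

```text
t 23.45 tcp [0.4759 0.0372 0.0386] cup [-0.1941  0.0781  0.0386] yaw_y 174.88 tool shift [0.0021 0.0027 0.031 ] n 1 each [0.0021 0.0027 0.031 ] w 0.339 F [ 0.6 -0.7 -0.5] j [ 25.  19. -46.  10. -14. -39.]
twist needed -0.5744743883427645
[[ 0.194 -0.978  0.077]
 [ 0.046  0.088  0.995]
 [-0.98  -0.19   0.062]]
```

View pics/t24.png

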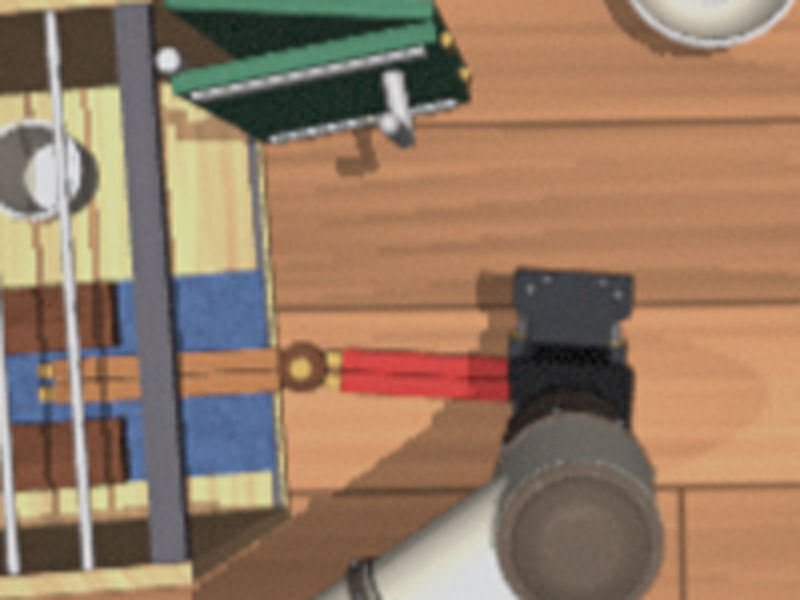

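Request:
{"fn": "apply_moves", "kwargs": {
  "xyz": [
    [0.001, 0.001, 0.013],
    [0.0005, 0.001, 0.012],
    [0.0005, 0.001, 0.009]
  ],
  "twist": [-0.4, 0, 0],
  "claw": [0, 0, 0]
}}

```text
time_s: 23.8
tcp_pos: [0.474, 0.0714, 0.0384]
ee_rot: [[0.192, -0.979, 0.073], [0.045, 0.083, 0.996], [-0.98, -0.188, 0.06]]
wrist_force: [0.3, 0.2, -1.0]
gripper_width: 0.336
```

Run:
```python
from g import *
to(world([-.157,.076,.038]),175.45)
print(np.round(r.sense()['ee_rot'],3))
from h import *
from station import imaging
P=imaging.capture('top');crop(P,100,300,150,300,4,'pics/t25.png')
P=imaging.capture('scene');crop(P,250,450,150,300,4,'pics/s25.png')
```

```text
t 23.8 tcp [0.474  0.0714 0.0384] cup [-0.1598  0.0779  0.0384] yaw_y 175.16 tool shift [ 0.0008 -0.0013  0.003 ] n 1 each [ 0.0008 -0.0013  0.003 ] w 0.336 F [ 0.3  0.2 -1. ] j [ 30.  19. -47.  14. -14. -47.]
twist needed -0.2900259863719157
[[ 0.192 -0.979  0.073]
 [ 0.045  0.083  0.996]
 [-0.98  -0.188  0.06 ]]
```

View pics/t25.png

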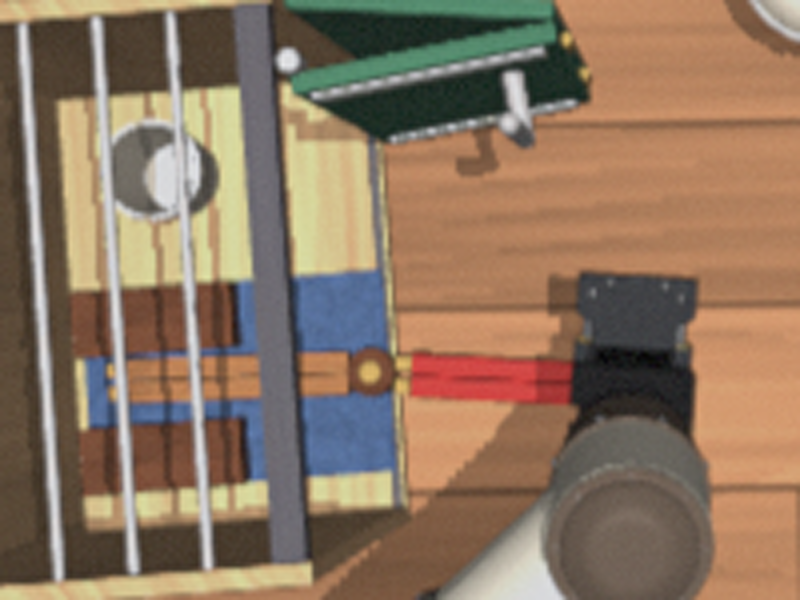

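View pics/s25.png

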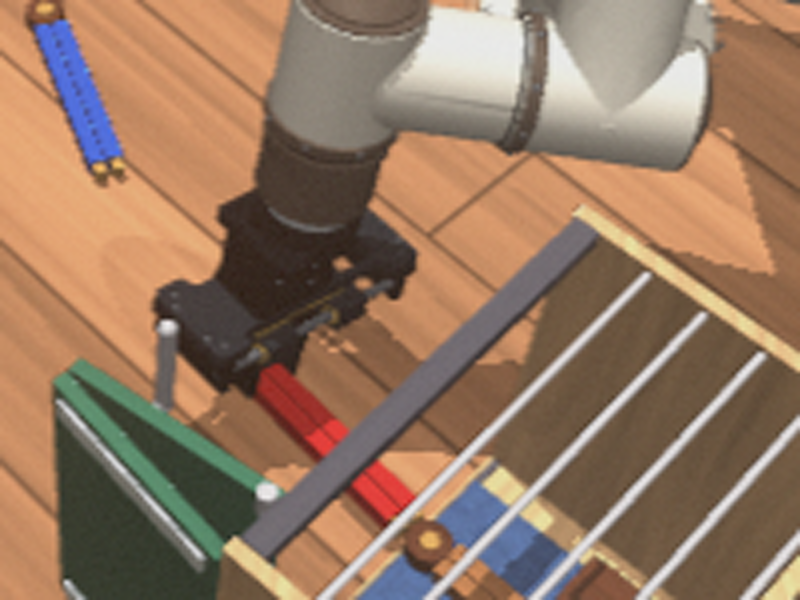

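Run:
```python
from g import *
from h import *
T=dict(np.load('top0.npz'));S=dict(np.load('scene0.npz'))
a=(100+371/4,150+372/4);b=(250+430/4,150+541/4)
print('pivot T',cup(onz(T,a,.034)),'S',cup(onz(S,b,.034)),'tri',cup(tri([(T,a),(S,b)])))
print('tip',cup(onz(T,(100+118/4,150+382/4),.034)))
```

```text
pivot T [0.01322261 0.05638883 0.034     ] S [0.01923848 0.05148809 0.034     ] tri [0.01606274 0.05701077 0.02173262]
tip [0.18633546 0.05015188 0.034     ]
```

Request:
{"fn": "apply_moves", "kwargs": {
  "xyz": [
    [0.0005, 0, 0.006],
    [0, 0, 0],
    [0, 0, -0.03],
    [-0.005, 0, -0.045],
    [-0.005, 0, -0.045],
    [0, 0, 0]
  ],
  "twist": [0, 0, 0, 0, 0, 0],
  "claw": [0, 0, 0, 0, 0, 0]
}}

```text
time_s: 24.5
tcp_pos: [0.4647, -0.046, 0.0414]
ee_rot: [[0.194, -0.978, 0.07], [0.047, 0.08, 0.996], [-0.98, -0.19, 0.062]]
wrist_force: [0.8, -0.1, -1.1]
gripper_width: 0.341
```

Run:
```python
from g import *
to(world([-.30,.076,.034]),175.45)
print(np.round(r.sense()['ee_rot'],3))
from h import *
from station import imaging
P=imaging.capture('top');crop(P,100,300,150,300,4,'pics/t26.png')
P=imaging.capture('scene');crop(P,250,450,150,300,4,'pics/s26.png')
P=imaging.capture('wrist');crop(P,0,560,0,420,1,'pics/w26.png')
```

```text
t 24.5 tcp [ 0.4647 -0.046   0.0414] cup [-0.2764  0.0943  0.0414] yaw_y 175.32 tool shift [ 0.01   -0.0197 -0.0214] n 1 each [ 0.01   -0.0197 -0.0214] w 0.341 F [ 0.8 -0.1 -1.1] j [ 14.  18. -43.   1. -17. -19.]
twist needed -0.13362007435978285
[[ 0.194 -0.978  0.07 ]
 [ 0.047  0.08   0.996]
 [-0.98  -0.19   0.062]]
```

View pics/t26.png

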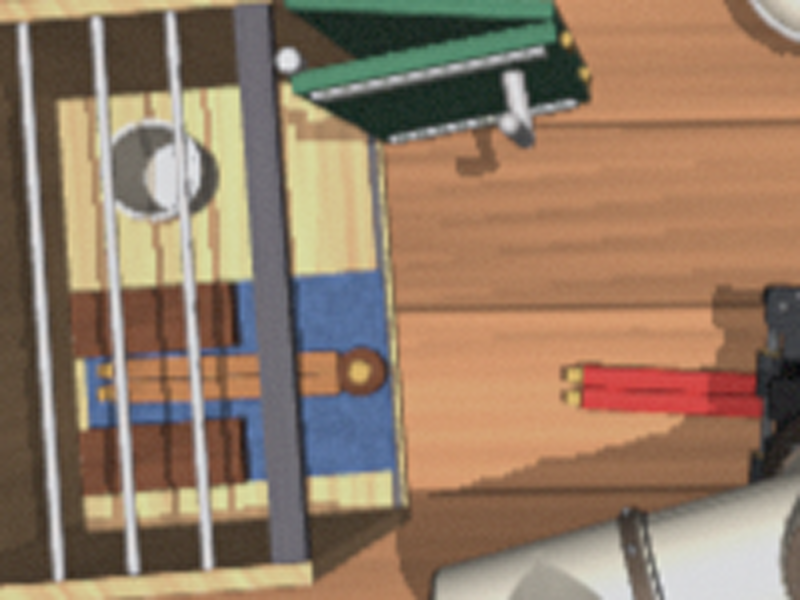

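View pics/s26.png

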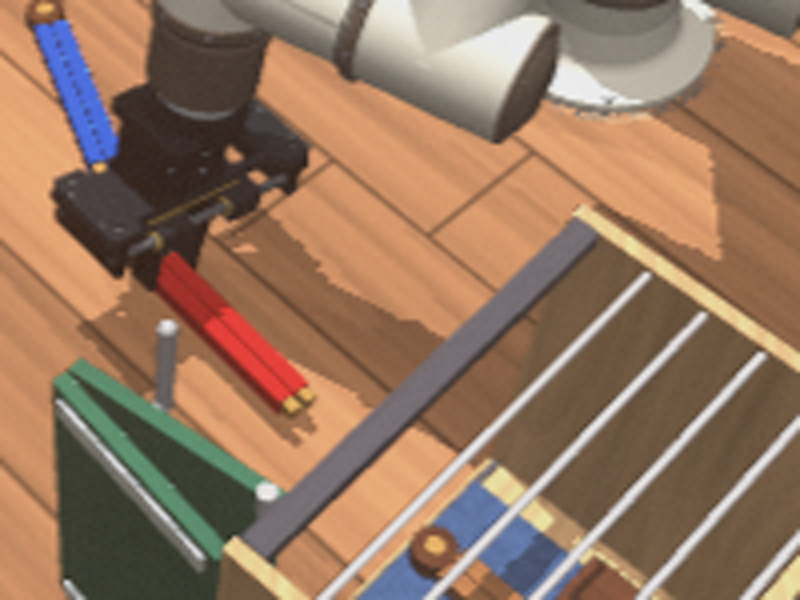

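Request:
{"fn": "apply_moves", "kwargs": {
  "xyz": [
    [0.006, 0, -0.01],
    [0.004, 0, 0],
    [0, 0, 0],
    [0, 0, 0],
    [0, 0, 0],
    [0, 0, 0],
    [-0.02, 0, 0],
    [-0.04, 0, 0],
    [-0.04, 0, 0],
    [-0.04, 0, 0],
    [0, 0, 0]
  ],
  "twist": [0, 0, 0, 0, 0, 0, 0, 0, 0, 0, 0],
  "claw": [0, 0, 0.8, 0.8, 0.8, 0.8, 0.8, 0.8, 0.8, 0.8, 0.8]
}}

```text
time_s: 25.75
tcp_pos: [0.4409, -0.0534, 0.1738]
ee_rot: [[0.197, -0.979, 0.051], [0.049, 0.061, 0.997], [-0.979, -0.194, 0.06]]
wrist_force: [0.2, 0.5, 0.8]
gripper_width: 0.799
```

Run:
```python
from g import *
to(world([-.30,.076,.034]),175.45)
from h import *
from station import imaging
P=imaging.capture('top');crop(P,0,560,0,420,1,'pics/t27.png');crop(P,100,300,130,280,4,'pics/t27c.png')
P2=imaging.capture('scene');crop(P2,0,560,0,420,1,'pics/s27.png')
for n in('cup','bowl','jar'):
  for p in (P,P2): print(n,[(round(d['p'],2),np.round(d['centre'],1).tolist()) for d in imaging.regions_of(n,p)[:2]])
T=P
# door: handle bar top
print('bar q=1.2,1.3,1.4,1.45 ->',[ (proj(T,world([*bar(q),.3]))[0]-[100,130])*4 for q in (1.2,1.3,1.4,1.45)])
```

```text
t 25.75 tcp [ 0.4409 -0.0534  0.1738] cup [-0.2824  0.1185  0.1738] yaw_y 176.41 tool shift [ 0.1448 -0.0164 -0.0212] n 3 each [ 0.0483 -0.0055 -0.0071] w 0.799 F [0.2 0.5 0.8] j [ 14.   3. -36.   0. -39. -18.]
twist needed 0.9631803819464437
cup [(0.63, [141.5, 194.3]), (0.4, [160.7, 241.2])]
cup []
bowl [(0.73, [306.4, 136.7]), (0.19, [132.6, 218.0])]
bowl [(0.68, [207.7, 265.2])]
jar [(0.81, [440.3, 185.5])]
jar [(0.79, [173.9, 169.0])]
bar q=1.2,1.3,1.4,1.45 -> [array([524.37818969, 278.6976679 ]), array([519.82553779, 249.53250318]), array([512.84343107, 218.73782205]), array([508.46356631, 202.82663401])]
```

View pics/t27c.png

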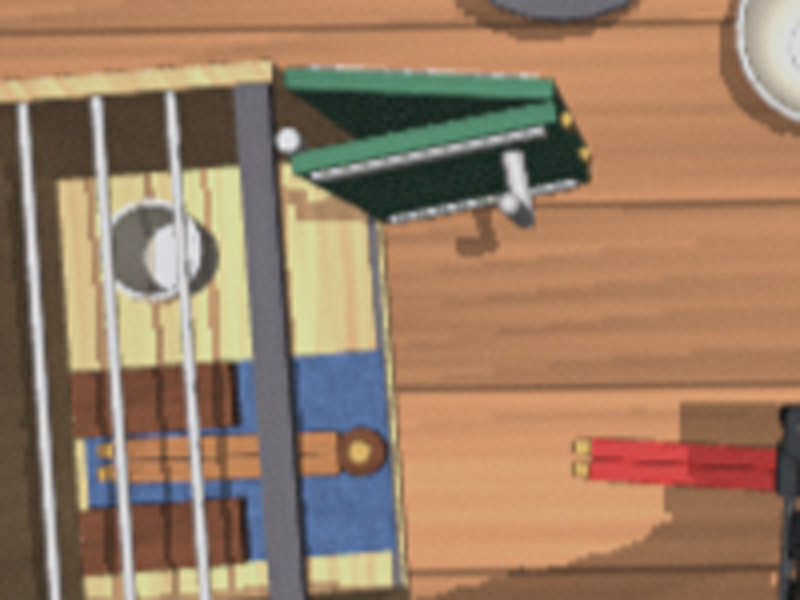

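View pics/s27.png

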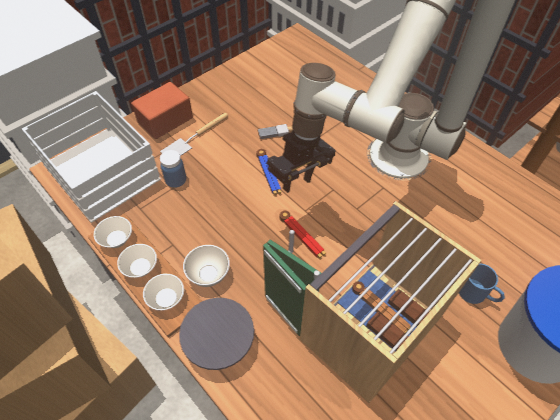

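```bash
python3 -c "
from station import job
print(job.finish_job())"
```

```text
the job is handed in; nothing more can be done
None
```

I handed the job in at about 26 s, with the door folded open and the wooden calipers shut and lying in their case. No verdict came back.

**What I did:**
- **Door:** I pulled it open by its handle along the bifold path and let go.
- **Shutting and placing the calipers:** I squeezed the wooden pair shut and gripped it by the pivot end. I lowered its tips just into the slot mouth and released it. It dropped flat, with the pivot still about 60 mm outside the doorway.
- **Pushing the calipers home:** the arm could not reach lower or further in over the roof, so I used the red look-alike calipers as a pusher. They now lie on the bench in front of the cupboard, not where they started.

**Last checks, from the camera images:**

| Check | Measured | Needed |
|---|---|---|
| Door opening | about 1.45 rad | above 1.2 rad |
| Pivot inside the doorway | about 20 mm | at least 5 mm |
| Pivot off the slot's centre line | within about 3 mm | within 30 mm |
| Tips past the slot mouth | about 85 mm | at least 50 mm |
| Tips off the slot's centre line | about 5 mm | within 25 mm |

- **Calipers:** they look flat and shut, about 30 mm wide at the tips. Before the last 6 mm push, the top and scene views differed by about 6 mm on how far in the pivot was.
- **Cup, bowl and jar:** all three show where they were at the start. The network never found the cup in the scene view, so that rests on the top view alone.
- **Arm:** it is raised clear and touches nothing. The tool ended about 11° off vertical, from drift while moving.

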